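# Lock the shaker platform, clamp in the vial block and load the vials

## Robot

A 6-joint arm with a two-finger parallel gripper is mounted at the origin on a cart in front of the work surface, level with it; the furniture and walls round the work are solid. World frame = base frame: x ahead of the robot, y to its left, z up, the work surface at z = 0. Lengths are in m, angles in rad, forces in N, time in s.
With the tool pointing down it reaches from about 0.35 to 0.775 m from the base axis. Payload 5.5 kg.
Tool frame: the origin (TCP) lies at the very end of the fingers, on their centre line; the grasp point (between the pads) lies 19 mm behind it; z points along the fingers, y is the line along which they close (so a half turn about z gives the same grasp; the last joint's range is limited). The gripper opens to 85 mm and grips with 20 to 120 N. Pads are 22 mm wide; open, the fingers measure 114 mm over their backs; the gripper's body (76 mm by 85 mm) begins 54 mm behind the grasp point. The pads swing forward as they close: fully open they stand 13 mm farther back than shut.
Start: joints at [1.009, 0.313, 0.046, 1.304, 0, 1.431], TCP at [0.235, 0.525, 0.209] pointing down, gripper open.
Joint ranges: [-2.76, 2.76], [-0.86, 1.69], [-1.03, 1.26], [-2.2, 2.34], [-1.47, 1.5], [-3.14, 3.14]. Speed limits (rad/s): [2.57, 2.57, 3.14, 3.14, 3.14, 3.14].

## Interface

Orientations are given as a unit quaternion [w, x, y, z].
In Python, from workcell import env, imaging, ticket gives the robot as it stands. The module is installed in compiled form; this text tells all that it offers.
- The arm moves only by the tool apply_moves, never from a script. Its argument "rows" is a list of rows, each an object with "xyz": the shift along the tool's x, y, z in mm, a list of three; "turn": the turn, a rotation vector about the tool's x, y, z in rad, a list of three; "grip": the opening, from 0 (shut) to 1 (fully open). A call has 1 to 12 rows; each row is the pose to reach, as a shift and turn from the pose commanded when the call began, along the tool's axes at that moment; what a row does not reach only later rows make up. A row lasts 1/12 s, in which the tool goes at most 41.7 mm and 7.16 degrees, less where a joint would pass 70% of its speed; a pose out of reach is approached as far as the arm can. A call with a gripper value outside its range is refused whole. The fingers move at their own pace and stop on an object; "force" is the grip in N (left out, the last holds). Time passes only in rows, so rows that repeat a pose let the fingers close. It gives the time, the measured TCP pose, the force, the opening and the grip force at its end, in the units of the state.
- env.get_state(): the state, without advancing time (a new reading comes with each control period).
- imaging.read_camera(name): name is "scene" or "top"; returns a dict with "color" (420x560x3 uint8, blue, green, red), "z_map" (420x560 float32, m along the optical axis (not along the pixel's ray), 0 where there is no reading), "camera_matrix" (3x3 intrinsics, pixels), "view" (4x4, takes a point from world to camera coordinates). Camera axes: x right, y down, z forward; pixel columns grow to the right and rows downward; lengths in m; the calibration is good to about 2 mm. A picture is of the moment at which its call begins.
- ticket.hand_in(): hands the job in; it is judged then, once.
The state is a dict: "clock": time; "joint_pos": joint angles; "qvel": joint speeds; "tau": joint torques, N m; "tcp_pos": TCP position; "orientation": TCP orientation; "wrist_force": force on the tool from outside, world axes, zero at the start; "ft_torque": the same for the moment, N m; "finger_gap": finger opening in m; "grip_force": force on a finger pad.
Only numpy, scipy, OpenCV 4.12 (cv2) and the standard library are available. Lean on these libraries where they do the work, as an engineer would, in place of code of your own. Each camera call takes 0.05 s, during which the arm holds its last target. There are 200 camera calls.

## Task

Get the small bench shaker loaded: lift the black-handled locking pin out of its parking hole, put it through the slot in the deck and feel along the slot for the hole hidden underneath, until it drops fully home and locks the platform. Then seat the empty metal vial block in the platform's pocket, with its low step at the lever's end, swing the clamp lever shut across the step, and only then stand every vial from the bench paper upright in a well of the block, one to a well. Leave the pin in, and do not disturb the dish, beaker, timer, marker and tape that lie about.

Things in the scene. Friction and masses are not known exactly. Their poses are not given: they have to be found in the camera images.
- shaker: bench shaker, grey housing 160 mm (its x) by 355 mm (its y), fixed to the worktop. Origin on the worktop, z up. Its right end (-y) is covered by a steel deck plate, top 66 mm above the worktop, which spans y -170 to -75 mm and x -80 to 80 mm and carries the slot and the parking hole; the left part carries the platform
- slot (a point): centre of the slot in the deck plate, at the plate's upper face. x across and y along the slot (the shaker's own axes), z up. The slot is 15 mm wide (x) and 40 mm long (y), the plate 6 mm thick
- bar_face (a point): point on the upper face of the flat slide bar that runs 10 mm under the deck plate, 16 mm straight below the slot's centre. Through the bar (18 mm thick) goes one upright round hole 12.5 mm across, on the slot's middle line, its centre at most 13 mm from this point either way along y, depending on where the platform stopped. Elsewhere a pin tip rests on the bar, its collar 16 mm above the deck
- parking_hole (a point): centre of the round 12 mm parking hole in the deck plate, at the plate's upper face; the pin hangs here at the start
- pin: locking pin, 60 g. Origin on its axis at the underside of the collar, z up. Below it a steel shank 10 mm across and 32 mm long, whose last 4 mm taper to 5 mm; above it a collar 24 mm across and 4 mm high, then a black round handle 20 mm across up to 49 mm. Fully home the collar lies on the deck plate
- lever (a joint): clamp lever on the platform, rad: 0 fully open (arm along the shaker's +y), 1.57 shut (arm along the shaker's -x, across the block's step). Seen from above it shuts anticlockwise. It stays where it is left and takes about 1.5 N at the knob
- lever_pivot (a point): point on the lever's upright axis, on the upper face of its flat arm (72 mm above the worktop)
- lever_knob (a point): middle of the upright black knob on the lever arm, 62 mm from the lever's axis, 17 mm across; the knob stands on the arm's upper face and reaches 106 mm above the worktop, 17 mm above this point
- pocket (a point): where the block's origin comes to rest: on the pocket's floor, 46 mm above the worktop, with the shaker's axes (block's step to +y, toward the lever). Walls 14 mm high, topped by a sloping lead-in to 17 mm; 2 mm play all round. The platform slides along the shaker's y with about 15 N of friction until the pin locks it
- block: aluminium vial block, 0.45 kg: body 46 mm (x) by 154 mm (y) by 40 mm high, with a step 24 mm long and only 16 mm high at its +y end. Origin at the underside of the 154 mm body's centre, z up. Take it across the 46 mm width
- well_1 (a point): centre of the mouth of well 1 of the block, on its top face: round, 32 mm across, 24 mm deep. The four wells lie 37 mm apart in a row along the block's y, well 1 farthest from the step
- well_2 (a point): centre of the mouth of well 2 of the block, on its top face: round, 32 mm across, 24 mm deep. The four wells lie 37 mm apart in a row along the block's y, well 1 farthest from the step
- well_3 (a point): centre of the mouth of well 3 of the block, on its top face: round, 32 mm across, 24 mm deep. The four wells lie 37 mm apart in a row along the block's y, well 1 farthest from the step
- well_4 (a point): centre of the mouth of well 4 of the block, on its top face: round, 32 mm across, 24 mm deep. The four wells lie 37 mm apart in a row along the block's y, well 1 farthest from the step
- vial_a: small clear vial with a screw cap, standing on the bench paper: 27 mm across, 56 mm tall, 28 g; take it by the body, which is solid to 46 mm up. Origin at the centre of its underside, z up its axis. All vials are alike, and some may be absent (None from the start)
- vial_b: small clear vial with a screw cap, standing on the bench paper: 27 mm across, 56 mm tall, 28 g; take it by the body, which is solid to 46 mm up. Origin at the centre of its underside, z up its axis. All vials are alike, and some may be absent (None from the start)
- vial_c: small clear vial with a screw cap, standing on the bench paper: 27 mm across, 56 mm tall, 28 g; take it by the body, which is solid to 46 mm up. Origin at the centre of its underside, z up its axis. All vials are alike, and some may be absent (None from the start)
- vial_d: small clear vial with a screw cap, standing on the bench paper: 27 mm across, 56 mm tall, 28 g; take it by the body, which is solid to 46 mm up. Origin at the centre of its underside, z up its axis. All vials are alike, and some may be absent (None from the start)
- bench_paper: sheet of white paper fixed to the worktop, 175 mm square and 2 mm thick, on which the vials and the dish stand. Origin at its centre, underside
- dish: petri dish lying on the bench paper among the vials, 56 mm across, 11 mm high; bystander. Origin at the underside's centre
- beaker: empty beaker, 52 mm across, 66 mm tall; bystander. Origin at the underside's centre
- timer: bench timer lying flat, 56 by 62 by 18 mm; bystander. Origin at the underside's centre
- marker: felt marker lying near the table's front edge, 130 mm long along its y, 12 mm thick; bystander. Origin under its middle
- tape: roll of tape lying flat, 63 mm across, 19 mm high; bystander. Origin at the underside's centre

How it is judged:
On the way, in this order (a step that is already met when the one before it is completed fails the run):
1. the locking pin is fully home through the slot in the hidden hole (z of pin in the frame of slot below 0.004 m and x of pin in the frame of slot between -0.006 and 0.006 m and y of pin in the frame of slot between -0.019 and 0.019 m and angle between pin's own z axis and vertical below 0.12 rad), for 0.2 s.
2. the empty block is seated in the pocket and the lever is shut across its step, before any vial goes in (all of step 1 and z of block in the frame of pocket below 0.003 m and x of block in the frame of pocket between -0.005 and 0.005 m and y of block in the frame of pocket between -0.006 and 0.006 m and angle between block's own z axis and vertical below 0.06 rad and value of joint lever above 1.4 rad and distance between each of vial_a, vial_b, vial_c, vial_d and block above 0.085 m), for 0.2 s.
At the end, for the whole second after the job is handed in: The pin's collar lies on the deck within 4 mm, in the slot; the block is within 3 mm of the pocket floor, level, with the lever shut beyond 1.4 rad; every vial present stands upright in a well (within 7 mm of its centre, at least 20 mm deep), all at rest (all of step 1 and z of block in the frame of pocket below 0.003 m and x of block in the frame of pocket between -0.005 and 0.005 m and y of block in the frame of pocket between -0.006 and 0.006 m and angle between block's own z axis and vertical below 0.06 rad and value of joint lever above 1.4 rad and linear speed of each of pin, block, vial_a, vial_b, vial_c, vial_d below 0.02 m/s and ((horizontal distance between vial_a and well_1 below 0.007 m and z of vial_a in the frame of well_1 below -0.02 m) or (horizontal distance between vial_a and well_2 below 0.007 m and z of vial_a in the frame of well_2 below -0.02 m) or (horizontal distance between vial_a and well_3 below 0.007 m and z of vial_a in the frame of well_3 below -0.02 m) or (horizontal distance between vial_a and well_4 below 0.007 m and z of vial_a in the frame of well_4 below -0.02 m)) and angle between each of vial_a, vial_b, vial_c, vial_d's own z axis and vertical below 0.15 rad and ((horizontal distance between vial_b and well_1 below 0.007 m and z of vial_b in the frame of well_1 below -0.02 m) or (horizontal distance between vial_b and well_2 below 0.007 m and z of vial_b in the frame of well_2 below -0.02 m) or (horizontal distance between vial_b and well_3 below 0.007 m and z of vial_b in the frame of well_3 below -0.02 m) or (horizontal distance between vial_b and well_4 below 0.007 m and z of vial_b in the frame of well_4 below -0.02 m)) and ((horizontal distance between vial_c and well_1 below 0.007 m and z of vial_c in the frame of well_1 below -0.02 m) or (horizontal distance between vial_c and well_2 below 0.007 m and z of vial_c in the frame of well_2 below -0.02 m) or (horizontal distance between vial_c and well_3 below 0.007 m and z of vial_c in the frame of well_3 below -0.02 m) or (horizontal distance between vial_c and well_4 below 0.007 m and z of vial_c in the frame of well_4 below -0.02 m)) and ((horizontal distance between vial_d and well_1 below 0.007 m and z of vial_d in the frame of well_1 below -0.02 m) or (horizontal distance between vial_d and well_2 below 0.007 m and z of vial_d in the frame of well_2 below -0.02 m) or (horizontal distance between vial_d and well_3 below 0.007 m and z of vial_d in the frame of well_3 below -0.02 m) or (horizontal distance between vial_d and well_4 below 0.007 m and z of vial_d in the frame of well_4 below -0.02 m))); the robot touches nothing.
It fails at once if the petri dish is moved more than 3 cm or tipped (distance of dish from where it was at the start of the episode above 0.03 m or angle between dish's own z axis and vertical above 0.5 rad).
It fails at once if the beaker is moved more than 3 cm or tipped (distance of beaker from where it was at the start of the episode above 0.03 m or angle between beaker's own z axis and vertical above 0.5 rad).
It fails at once if the bench timer is moved more than 3 cm or tipped (distance of timer from where it was at the start of the episode above 0.03 m or angle between timer's own z axis and vertical above 0.5 rad).
It fails at once if the felt marker is moved more than 3 cm (distance of marker from where it was at the start of the episode above 0.03 m).
It fails at once if the tape roll is moved more than 3 cm or tipped (distance of tape from where it was at the start of the episode above 0.03 m or angle between tape's own z axis and vertical above 0.5 rad).
Of vial_a, vial_b, vial_c, vial_d only 2 to 4 are there at a start; the rules pass over those that are not, and their reading is None.
At some moment in a run one of block may be knocked a few centimetres aside while the robot is not near it.
It also fails if it takes over 210 s, if anything falls off the work surface, if the arm or the gripper's body presses on something with over 40 N, if the wrist force passes 120 N, or if a joint passes its speed limit or range.

## Working session

There is one attempt and no reset: what is moved stays moved. The work goes in short steps, Python scripts to look and compute and a tool call to move; the robot and the scene stay as the last step left them, time stands still between calls to the robot, and variables do not carry over. Pictures are saved under pics/ and viewed, at most 14 in all, crops included, and the job is handed in when it is done.

Besides the shell and the picture viewer there is one more tool, called after "Call:" as a command line: name --argument value ..., lists and objects as JSON in quotes. apply_moves: Moves the arm, as the interface text tells. Its arguments: {"type":"object","properties":{"rows":{"type":"array"},"force":{"type":"number"}},"required":["rows"]}

```bash
mkdir -p pics; cat > h.py <<'E'
import numpy as np, cv2
from workcell import env, imaging, ticket
def cam(n):
    r=imaging.read_camera(n); return r
def save(r,f,s=1.4): cv2.imwrite('pics/'+f,cv2.resize(r['color'],None,fx=s,fy=s,interpolation=cv2.INTER_CUBIC))
def cloud(r):
    K=r['camera_matrix'];z=r['z_map'];v,u=np.mgrid[:420,:560]
    c=np.stack([(u-K[0,2])/K[0,0]*z,(v-K[1,2])/K[1,1]*z,z],-1)
    V=np.linalg.inv(r['view']); return c@V[:3,:3].T+V[:3,3]
def ray(r,u,v,h):
    K=r['camera_matrix'];V=np.linalg.inv(r['view'])
    d=V[:3,:3]@np.array([(u-K[0,2])/K[0,0],(v-K[1,2])/K[1,1],1]);o=V[:3,3]
    return o+d*(h-o[2])/d[2]
def proj(r,p):
    c=r['view']@np.append(p,1);q=r['camera_matrix']@c[:3];return q[:2]/q[2]
E
python3 - <<'E'
from h import *
s=env.get_state(); print(s)
for n in('top','scene'):
    r=cam(n);save(r,n+'0.png');np.savez(n+'0.npz',**r);print(n,r['camera_matrix'].round(1).tolist(),np.linalg.inv(r['view']).round(3).tolist())
E
```

```text
{'clock': 0.0, 'joint_pos': array([ 1.00941268e+00,  3.14015208e-01,  4.49768972e-02,  1.30361933e+00,
       -9.44866401e-06,  1.43117363e+00]), 'qvel': array([-0.00113668, -0.00069808,  0.00155299,  0.00132584, -0.00028412,
       -0.00139812]), 'tau': array([-1.29511362e-03, -4.80633116e+01,  2.98530811e+01,  1.95570441e-02,
       -3.32066011e-04,  2.16820524e-05]), 'tcp_pos': array([0.23510759, 0.52412113, 0.20789965]), 'orientation': array([-3.15123117e-04,  2.09320858e-01,  9.77846569e-01, -8.75695618e-04]), 'wrist_force': array([0.65094542, 0.81347976, 0.47156086]), 'ft_torque': array([ 0.02425692, -0.04041626, -0.000605  ]), 'grip_force': 0.0, 'finger_gap': 0.08523498212546686}
top [[459.6, 0.0, 275.7], [0.0, 459.6, 216.1], [0.0, 0.0, 1.0]] [[0.002, -0.982, 0.191, 0.247], [-1.0, -0.007, -0.023, 0.027], [0.023, -0.191, -0.981, 1.562], [0.0, 0.0, 0.0, 1.0]]
scene [[382.7, 0.0, 277.4], [0.0, 382.7, 211.7], [0.0, 0.0, 1.0]] [[0.618, -0.487, 0.618, -0.236], [-0.787, -0.379, 0.487, -0.617], [-0.003, -0.787, -0.617, 0.846], [0.0, 0.0, 0.0, 1.0]]
```

View pics/top0.png

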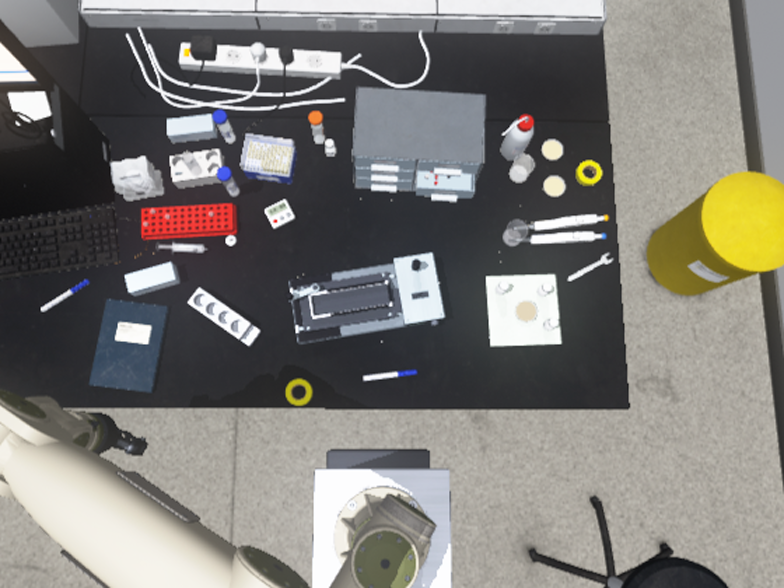

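View pics/scene0.png

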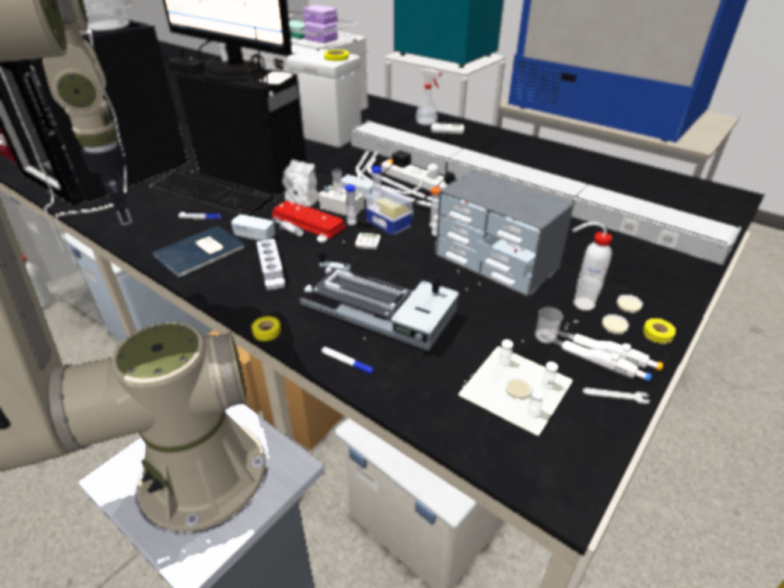

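The top view (×1.4) shows the shaker at about (365,298), block (223,315), paper (524,311) with three vials, and the tape, marker and timer. The scene view shows the same layout. Next I'll crop in closer.

```bash
python3 - <<'E'
import numpy as np,cv2
t=np.load('top0.npz')['color'];s=np.load('scene0.npz')['color']
a=cv2.resize(t[170:260,195:325],None,fx=6,fy=6,interpolation=cv2.INTER_CUBIC)
cv2.imwrite('pics/c1.png',a)
b=cv2.resize(s[180:255,205:335],None,fx=6,fy=6,interpolation=cv2.INTER_CUBIC)
cv2.imwrite('pics/c2.png',b)
c=np.hstack([cv2.resize(t[200:250,130:190],None,fx=6,fy=6,interpolation=cv2.INTER_CUBIC),cv2.resize(t[190:250,340:410],None,fx=6,fy=6,interpolation=cv2.INTER_CUBIC)[:300]])
cv2.imwrite('pics/c3.png',c)
E
```

```text
(no output)
```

View pics/c1.png

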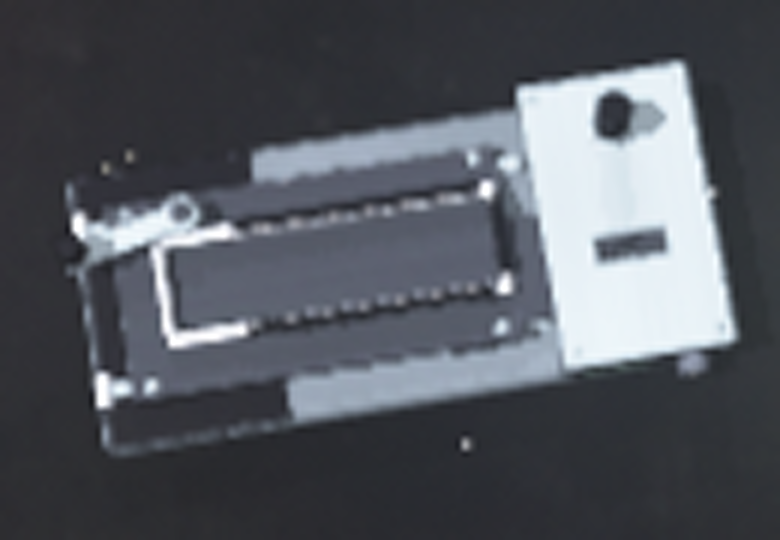

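View pics/c2.png

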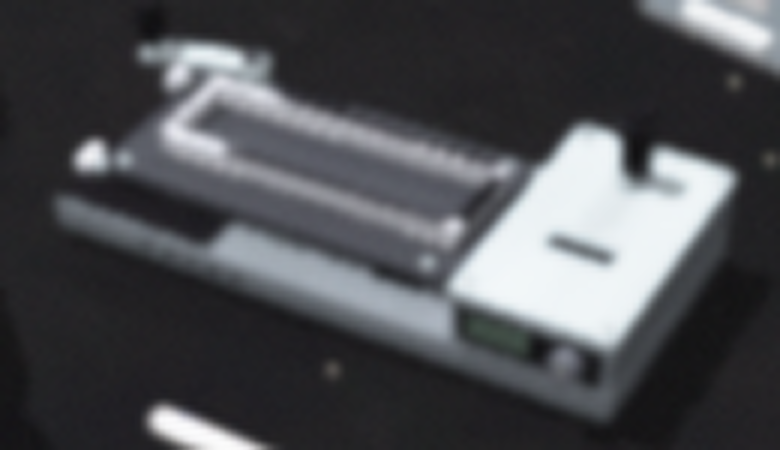

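View pics/c3.png

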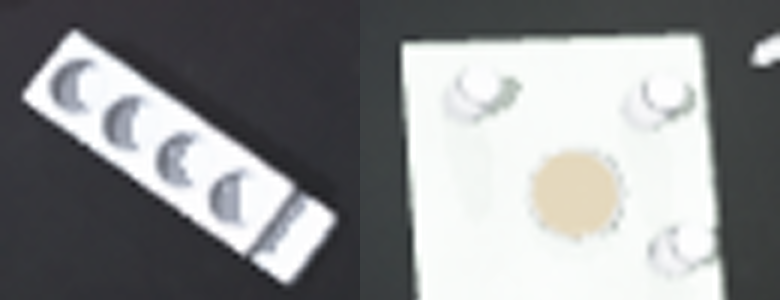

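The deck (blank white) is on the right with its slot and the pin. The lever sits at upper left, with its knob near crop (180,205) in c1. The block's step is at its lower right. There are three vials around the dish. Now measuring.

```bash
cat > m.py <<'E'
from h import *
def blob(mask,off=(0,0),amin=20):
    cs,_=cv2.findContours(mask.astype(np.uint8),cv2.RETR_EXTERNAL,cv2.CHAIN_APPROX_NONE)
    return [c for c in cs if cv2.contourArea(c)>=amin]
E
python3 - <<'E'
from m import *
r=dict(np.load('top0.npz'));q=dict(np.load('scene0.npz'))
P=cloud(r);Q=cloud(q)
for n,a,C,I in(('top',P,r,(170,260,195,325)),('scn',Q,q,(180,255,205,335))):
    g=cv2.cvtColor(C['color'],cv2.COLOR_BGR2GRAY)
    # deck: bright & z ~ .066
    m=(abs(a[...,2]-.066)<.006)&(g>150)
    mm=np.zeros_like(m);mm[I[0]:I[1],I[2]:I[3]]=m[I[0]:I[1],I[2]:I[3]]
    c=max(blob(mm,amin=1),key=cv2.contourArea)
    poly=cv2.approxPolyDP(cv2.convexHull(c),4,True)[:,0]
    print(n,'deckZ',np.median(a[mm][:,2]).round(4),'corners',[ray(C,*p,.066)[:2].round(4).tolist() for p in poly])
    rect=cv2.minAreaRect(np.array([ray(C,*p,.066)[:2] for p in c[:,0]],np.float32)*1000);print(rect)
    mk=np.zeros(g.shape,np.uint8);cv2.fillPoly(mk,[cv2.convexHull(c)],1)
    mk=cv2.erode(mk,np.ones((5,5)))
    for d in blob((mk>0)&(g<140),amin=3):
        M=cv2.moments(d);u,v=M['m10']/M['m00'],M['m01']/M['m00'];print('dark',round(u,1),round(v,1),M['m00'],ray(C,u,v,.066).round(4),ray(C,u,v,.115).round(4), np.nanmedian(a[int(v),int(u)]).round(3),a[int(v),int(u)].round(4))
# block from cloud
m=(P[...,2]>.03)&(P[...,2]<.05);m[:200]=0;m[250:]=0;m[:,:128]=0;m[:,190:]=0
pts=P[m];rect=cv2.minAreaRect((pts[:,:2]*1000).astype(np.float32));print('block top',rect,np.median(pts[:,2]))
g=cv2.cvtColor(r['color'],cv2.COLOR_BGR2GRAY)
k=np.zeros(g.shape,bool);k[200:250,128:190]=g[200:250,128:190]>150
c=max(blob(k,amin=1),key=cv2.contourArea)
print('block outl @40',cv2.minAreaRect(np.array([ray(r,*p,.040)[:2] for p in c[:,0]],np.float32)*1000))
for p in cv2.approxPolyDP(cv2.convexHull(c),3,True)[:,0]: print(p,ray(r,*p,.04)[:2].round(4),ray(r,*p,.016)[:2].round(4))
# paper area
m=(P[...,2]>.025)&(P[...,2]<.075);m[:180]=0;m[255:]=0;m[:,:340]=0;m[:,410:]=0
for d in blob(m,amin=3):
    mk=np.zeros(g.shape,np.uint8);cv2.drawContours(mk,[d],-1,1,-1);p=P[(mk>0)&m];print('vial?',p.mean(0).round(4),p.max(0).round(3),p.min(0).round(3),len(p))
E
```

```text
top deckZ 0.0658 corners [[0.659, -0.1157], [0.5052, -0.1405], [0.4879, -0.051], [0.6443, -0.0246]]
((573.827880859375, -83.18841552734375), (160.40267944335938, 95.24971008300781), 9.943199157714844)
dark 299.7 210.3 26.5 [ 0.5578 -0.0867  0.066 ] [ 0.5476 -0.083   0.115 ] 0.046 [ 0.5631 -0.0861  0.0459]
dark 296.9 188.9 34.0 [ 0.6314 -0.0781  0.066 ] [ 0.6188 -0.0747  0.115 ] 0.116 [ 0.6214 -0.0716  0.116 ]
scn deckZ 0.0658 corners [[0.6413, -0.0276], [0.6559, -0.1193], [0.5022, -0.1487], [0.4849, -0.058]]
((571.2318115234375, -88.79098510742188), (165.7249298095703, 97.11634826660156), 9.739189147949219)
dark 301.3 221.2 3.0 [ 0.5535 -0.0913  0.066 ] [ 0.5039 -0.1243  0.115 ] 0.054 [ 0.5659 -0.0817  0.0538]
dark 310.9 207.9 15.0 [ 0.6302 -0.0761  0.066 ] [ 0.5758 -0.11    0.115 ] 0.083 [ 0.6137 -0.0827  0.0827]
block top ((514.50830078125, 393.50946044921875), (157.57591247558594, 45.857200622558594), 55.53009796142578) 0.03960977317144487
block outl @40 ((507.60943603515625, 381.2674255371094), (185.9266357421875, 47.88821792602539), 55.4400520324707)
[142 205] [0.5777 0.4428] [0.583  0.4494]
[185 236] [0.4731 0.2945] [0.4767 0.2987]
[178 246] [0.4395 0.3162] [0.4426 0.3208]
[134 216] [0.5398 0.4673] [0.5445 0.4742]
vial? [ 0.4925 -0.4017  0.0482] [ 0.508 -0.391  0.063] [ 0.481 -0.417  0.025] 66
vial? [ 0.578  -0.3909  0.0489] [ 0.591 -0.38   0.066] [ 0.566 -0.404  0.026] 61
vial? [ 0.5818 -0.2866  0.0498] [ 0.594 -0.275  0.066] [ 0.571 -0.302  0.029] 60
```

```bash
cat >> m.py <<'E'
TH=np.radians(9.6)
def setup(): pass
DC=np.array([.5738,-.0832])
X=np.array([np.cos(TH),np.sin(TH)]);Y=np.array([-np.sin(TH),np.cos(TH)])
O=DC+.1225*Y
def w2s(p): d=np.asarray(p)[:2]-O; return np.array([d@X,d@Y])
def s2w(a,b): return O+a*X+b*Y
def go(p,yaw):
    "shift mm in tool axes, turn about tool z"
    from scipy.spatial.transform import Rotation as Rn
    s=env.get_state();q=s['orientation'];R=Rn.from_quat([q[1],q[2],q[3],q[0]])
    y=np.array([np.cos(yaw),np.sin(yaw),0]);z=np.array([0,0,-1.]);T=np.stack([np.cross(y,z),y,z],1)
    return (R.inv().apply(np.asarray(p)-s['tcp_pos'])*1000).round(1),(R.inv()*Rn.from_matrix(T)).as_rotvec().round(4)
E
python3 - <<'E'
from m import *
r=dict(np.load('top0.npz'));q=dict(np.load('scene0.npz'))
P=cloud(r);Q=cloud(q)
print('O',O)
for n,a in(('top',P),('scn',Q)):
    m=(a[...,2]>.075)&(a[...,2]<.12)&(np.hypot(a[...,0]-.622,a[...,1]+.077)<.03)
    v,u=np.nonzero(m);p=a[m];t=p[p[:,2]>.111];print(n,len(p),'pin all',p.mean(0),w2s(p.mean(0)),'top',len(t),t.mean(0) if len(t) else'')
    C=r if n=='top' else q
    print(' uv',u.min(),u.max(),v.min(),v.max(),'mid ray@.094',ray(C,u.mean(),v.mean(),.0935))
c=r['color'];g=cv2.cvtColor(c,cv2.COLOR_BGR2GRAY)
print('slot s',w2s([.5578,-.0867]))
# lever pivot & features
def f(x,y,h): p=ray(r,195+(x+.5)/6-.5,170+(y+.5)/6-.5,h);return p[:2].round(4),w2s(p).round(4)
print('pivot',f(181,207,.072))
for nm,xy in dict(tl=(160,243),bl=(170,342),tr=(490,187),br=(508,288)).items(): print(nm,f(*xy,.062))
for n,a in(('top',P),('scn',Q)):
    m=(a[...,2]>.068)&(a[...,2]<.12);s=np.stack([(a[...,:2]-O)@X,(a[...,:2]-O)@Y],-1)
    k=m&(abs(s[...,0])<.1)&(s[...,1]>.02)&(s[...,1]<.22)
    k2=k&(a[...,2]>.085);print(n,'lever',k.sum(),'knob',k2.sum(),s[k2].mean(0),a[k2].max(0),'arm',s[k].mean(0),s[k].min(0),s[k].max(0))
print(go([.6246,-.0763,.2],TH))
E
```

```text
O [0.55337083 0.03758451]
top 43 pin all [ 0.61981219 -0.07383997  0.10492935] [ 0.0469288  -0.12094445] top 22 [ 0.62311643 -0.07421009  0.11467195]
 uv 294 299 185 194 mid ray@.094 [ 0.62279203 -0.07464318  0.0935    ]
scn 73 pin all [ 0.61792084 -0.08179162  0.09868859] [ 0.04373785 -0.12846932] top 20 [ 0.62128481 -0.0810004   0.11351293]
 uv 308 314 196 209 mid ray@.094 [ 0.6239227  -0.07803763  0.0935    ]
slot s [-0.01635963 -0.12328269]
pivot (array([0.5759, 0.162 ]), array([0.043 , 0.1189]))
tl (array([0.5576, 0.1741]), array([0.0269, 0.1339]))
bl (array([0.502 , 0.1672]), array([-0.029 ,  0.1364]))
tr (array([ 0.5908, -0.0088]), array([ 0.0292, -0.052 ]))
br (array([ 0.5335, -0.0189]), array([-0.029 , -0.0524]))
top lever 113 knob 24 [0.02208787 0.18022954] [0.55337251 0.22595522 0.1095779 ] arm [0.02767493 0.14799716] [-0.03332591  0.02952773] [0.04632261 0.18712579]
scn lever 103 knob 29 [0.02045166 0.17447873] [0.55362145 0.22009844 0.10689813] arm [0.0263951  0.15197728] [0.01409766 0.10637585] [0.04793695 0.18140148]
(array([-601.2, -388.4,    8.5]), array([-1.700e-03,  6.000e-04,  9.814e-01]))
```

Call:
apply_moves --rows '[{"xyz": [-300,-194,4],"turn": [0,0,0.49],"grip": 0.6},{"xyz": [-300,-194,4],"turn": [0,0,0.49],"grip": 0.6},{"xyz": [-300,-194,4],"turn": [0,0,0.49],"grip": 0.6},{"xyz": [-300,-194,4],"turn": [0,0,0.49],"grip": 0.6},{"xyz": [-300,-194,4],"turn": [0,0,0.49],"grip": 0.6},{"xyz": [-300,-194,4],"turn": [0,0,0.49],"grip": 0.6},{"xyz": [-300,-194,4],"turn": [0,0,0.49],"grip": 0.6},{"xyz": [-300,-194,4],"turn": [0,0,0.49],"grip": 0.6},{"xyz": [-300,-194,4],"turn": [0,0,0.49],"grip": 0.6},{"xyz": [-300,-194,4],"turn": [0,0,0.49],"grip": 0.6}]'

```text
clock: 0.93
tcp_pos: [0.432, 0.2211, 0.2043]
orientation: [0.0, 0.443, 0.897, -0.0]
wrist_force: [0.4, 0.5, 0.4]
finger_gap: 0.0513
grip_force: 0.0
```

```bash
python3 -c "
from m import *
print(go([.6236,-.0755,.15],TH),env.get_state()['finger_gap'])"
```

```text
(array([-351.9,  -28. ,   54.8]), array([-1.000e-04,  1.400e-03,  4.855e-01])) 0.051264929276827506
```

Call:
apply_moves --rows '[{"xyz": [-352,-28,5],"turn": [0,0.0014,0.486],"grip": 0.6},{"xyz": [-352,-28,5],"turn": [0,0.0014,0.486],"grip": 0.6},{"xyz": [-352,-28,5],"turn": [0,0.0014,0.486],"grip": 0.6},{"xyz": [-352,-28,5],"turn": [0,0.0014,0.486],"grip": 0.6},{"xyz": [-352,-28,5],"turn": [0,0.0014,0.486],"grip": 0.6},{"xyz": [-352,-28,5],"turn": [0,0.0014,0.486],"grip": 0.6},{"xyz": [-352,-28,5],"turn": [0,0.0014,0.486],"grip": 0.6},{"xyz": [-352,-28,5],"turn": [0,0.0014,0.486],"grip": 0.6},{"xyz": [-352,-28,5],"turn": [0,0.0014,0.486],"grip": 0.6},{"xyz": [-352,-28,54],"turn": [0,0.0014,0.486],"grip": 0.6},{"xyz": [-352,-28,54],"turn": [0,0.0014,0.486],"grip": 0.6},{"xyz": [-352,-28,54],"turn": [0,0.0014,0.486],"grip": 0.6}]'

```text
clock: 1.93
tcp_pos: [0.62, -0.0696, 0.1468]
orientation: [-0.005, 0.643, 0.765, -0.001]
wrist_force: [-0.5, 0.7, 0.5]
finger_gap: 0.0516
grip_force: 0.0
```

```bash
python3 -c "
from m import *
print(go([.6236,-.0755,.076],TH),env.get_state())"
```

```text
(array([-6.8,  3.1, 70.7]), array([-0.0083, -0.0052,  0.0053])) {'clock': 1.9333, 'joint_pos': array([-0.24118409,  0.43911837,  0.07826632,  1.21960957,  0.00147865,
        1.15676502]), 'qvel': array([ 0.01701774, -0.04465708,  0.06659893,  0.04257646, -0.00041669,
       -0.00239067]), 'tau': array([-8.12032353e-01, -5.41728401e+01,  2.95953190e+01, -7.43272640e-01,
       -2.59896519e-02, -3.56903811e-04]), 'tcp_pos': array([ 0.62003141, -0.06963448,  0.14676661]), 'orientation': array([-0.00466177,  0.64342809,  0.76549095, -0.00147267]), 'wrist_force': array([-0.54680657,  0.6516248 ,  0.5041206 ]), 'ft_torque': array([0.0374927 , 0.04236899, 0.04765927]), 'grip_force': 0.0, 'finger_gap': 0.051597886586675315}
```

Call:
apply_moves --rows '[{"xyz": [0,0,15],"turn": [0,0,0],"grip": 0.6},{"xyz": [0,0,30],"turn": [0,0,0],"grip": 0.6},{"xyz": [0,0,30],"turn": [0,0,0],"grip": 0.6},{"xyz": [0,0,30],"turn": [0,0,0],"grip": 0.6},{"xyz": [0,0,30],"turn": [0,0,0],"grip": 0.6},{"xyz": [0,0,30],"turn": [0,0,0],"grip": 0.6}]'

```text
clock: 2.43
tcp_pos: [0.624, -0.0703, 0.1227]
orientation: [0.001, 0.643, 0.766, 0.001]
wrist_force: [0.3, -0.3, 0.6]
finger_gap: 0.0515
grip_force: 0.0
```

```bash
python3 - <<'E'
from m import *
print(go([.6236,-.0755,.076],TH))
r=cam('scene');c=r['color'][150:260,220:370];cv2.imwrite('pics/p1.png',cv2.resize(c,None,fx=5,fy=5,interpolation=2))
E
```

```text
(array([-5.1, -1.4, 46.7]), array([ 0.0021, -0.0004,  0.0062]))
```

View pics/p1.png

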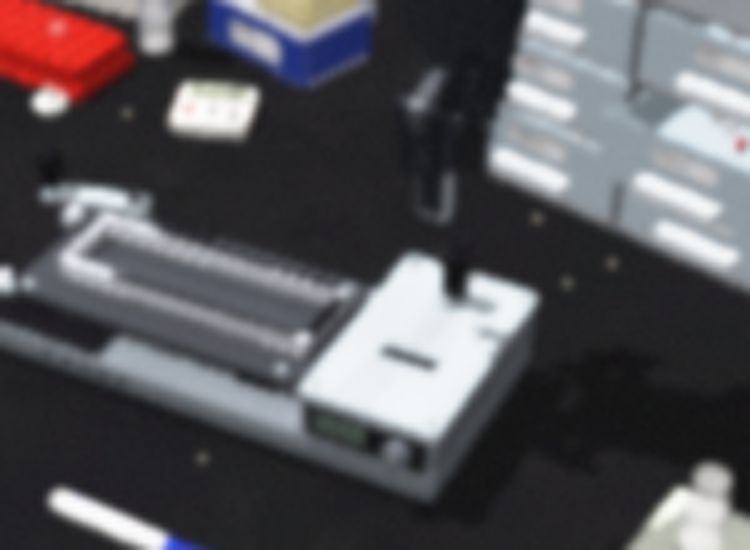

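Call:
apply_moves --rows '[{"xyz": [-5,-1.4,10],"turn": [0.002,0,0.006],"grip": 0.6},{"xyz": [-5,-1.4,10],"turn": [0.002,0,0.006],"grip": 0.6},{"xyz": [-5,-1.4,10],"turn": [0.002,0,0.006],"grip": 0.6},{"xyz": [-5,-1.4,10],"turn": [0.002,0,0.006],"grip": 0.6}]'

```text
clock: 2.82
tcp_pos: [0.6223, -0.0759, 0.1105]
orientation: [-0.002, 0.646, 0.763, -0.001]
wrist_force: [0.4, -0.1, 0.2]
finger_gap: 0.0514
grip_force: 0.0
```

```bash
python3 - <<'E'
from m import *
print(go([.6236,-.0755,.076],TH))
E
```

```text
(array([ 0.1,  1.4, 34.5]), array([-0.0029, -0.0018, -0.001 ]))
```

Good. Descend and close.

Call:
apply_moves --rows '[{"xyz": [0,1,12],"turn": [0,0,0],"grip": 0.6},{"xyz": [0,1,24],"turn": [0,0,0],"grip": 0.6},{"xyz": [0,1,34],"turn": [0,0,0],"grip": 0.6},{"xyz": [0,1,34],"turn": [0,0,0],"grip": 0.6},{"xyz": [0,1,34],"turn": [0,0,0],"grip": 0.6},{"xyz": [0,1,34],"turn": [0,0,0],"grip": 0.0},{"xyz": [0,1,34],"turn": [0,0,0],"grip": 0.0},{"xyz": [0,1,34],"turn": [0,0,0],"grip": 0.0},{"xyz": [0,1,34],"turn": [0,0,0],"grip": 0.0},{"xyz": [0,1,34],"turn": [0,0,0],"grip": 0.0},{"xyz": [0,1,34],"turn": [0,0,0],"grip": 0.0},{"xyz": [0,1,34],"turn": [0,0,0],"grip": 0.0}]' --force 40

```text
clock: 3.82
tcp_pos: [0.624, -0.0757, 0.0776]
orientation: [-0.001, 0.646, 0.764, -0.0]
wrist_force: [-0.6, -0.3, 6.2]
finger_gap: 0.0179
grip_force: 39.3
```

```bash
python3 - <<'E'
from m import *
s=env.get_state();print(s['wrist_force'],s['ft_torque'],s['tcp_pos'],s['orientation'],w2s(s['tcp_pos']),s['finger_gap'])
E
```

```text
[-0.55681323 -0.32460736  6.23841941] [-0.03450738  0.10214551  0.0219745 ] [ 0.62402783 -0.07569663  0.07763628] [-5.84264979e-04  6.45676888e-01  7.63610505e-01 -1.10781981e-04] [ 0.05077577 -0.12347814] 0.01786854792830471
```

Call:
apply_moves --rows '[{"xyz": [0,0,-10],"turn": [0,0,0],"grip": 0.0},{"xyz": [0,0,-25],"turn": [0,0,0],"grip": 0.0},{"xyz": [0,0,-40],"turn": [0,0,0],"grip": 0.0},{"xyz": [0,0,-50],"turn": [0,0,0],"grip": 0.0},{"xyz": [0,0,-50],"turn": [0,0,0],"grip": 0.0},{"xyz": [0,0,-50],"turn": [0,0,0],"grip": 0.0},{"xyz": [0,0,-50],"turn": [0,0,0],"grip": 0.0}]'

```text
clock: 4.4
tcp_pos: [0.6231, -0.0755, 0.126]
orientation: [-0.002, 0.646, 0.764, -0.001]
wrist_force: [0.3, -0.1, 0.2]
finger_gap: 0.0181
grip_force: 39.5
```

```bash
python3 - <<'E'
from m import *
s=env.get_state();print(s['tcp_pos'],s['wrist_force'],s['finger_gap'])
r=cam('scene');np.savez('s1.npz',**r);t=cam('top');np.savez('t1.npz',**t)
a=cv2.resize(r['color'][160:235,270:345],None,fx=7,fy=7,interpolation=2)[:525]
b=cv2.resize(t['color'][180:220,270:320],None,fx=5,fy=5,interpolation=2)
b=cv2.copyMakeBorder(b,0,525-b.shape[0],0,0,cv2.BORDER_CONSTANT)
cv2.imwrite('pics/p2.png',np.hstack([a,b]))
E
```

```text
[ 0.62307418 -0.07546353  0.12597304] [ 0.31846133 -0.10382664  0.21002263] 0.018071170726603848
```

View pics/p2.png

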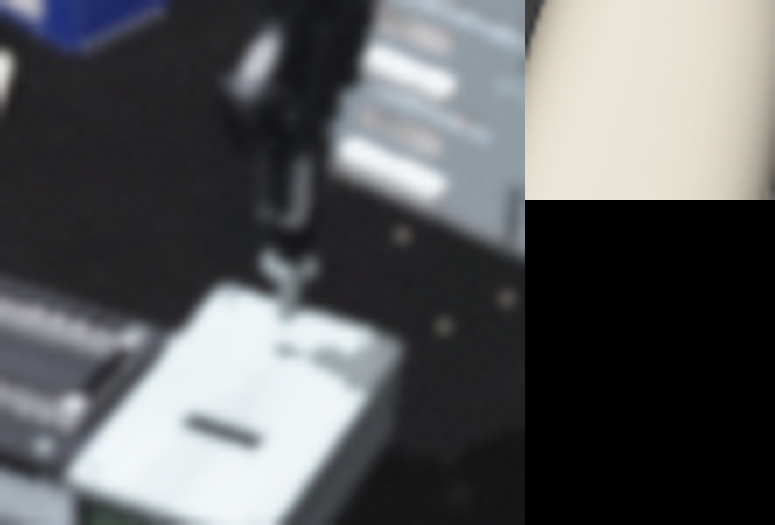

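```bash
python3 - <<'E'
from m import *
r=dict(np.load('s1.npz'))
g=cv2.cvtColor(r['color'],cv2.COLOR_BGR2GRAY).astype(float)
def cen(u0,u1,v0,v1,bg=225):
    w=np.clip(bg-g[v0:v1,u0:u1]-25,0,None);v,u=np.mgrid[v0:v1,u0:u1];return (u*w).sum()/w.sum(),(v*w).sum()/w.sum()
S=cen(294,310,216,227);H=cen(307,314,207,213)
print(S,H);a,b=ray(r,*S,.066),ray(r,*H,.066);print(a,b,w2s(a)-w2s(b))
t=dict(np.load('top0.npz'));g=cv2.cvtColor(t['color'],cv2.COLOR_BGR2GRAY).astype(float)
S=cen(293,307,206,215);a=ray(t,*S,.066);print('slot top',S,a,w2s(a))
print(g[205:216,292:308].astype(int))
tip=ray(r,311.1,204.6,.0825);print('tip',tip,w2s(tip))
E
```

```text
(np.float64(301.3548812664908), np.float64(221.11543535620052)) (np.float64(310.3809523809524), np.float64(209.8095238095238))
[ 0.55372464 -0.09120696  0.066     ] [ 0.62034508 -0.08071302  0.066     ] [-0.06743756  0.00076322]
slot top (np.float64(299.59093796315904), np.float64(210.37730256193097)) [ 0.55761598 -0.08651235  0.066     ] [-0.01650978 -0.12306697]
[[238 238 237 235 232 231 230 227 227 234 235 237 237 238 239 238]
 [237 238 237 237 233 231 230 227 231 235 235 236 237 235 239 239]
 [238 238 238 238 234 231 231 227 230 226 222 219 217 212 236 239]
 [238 238 235 230 219 210 207 193 183 167 156 144 134 149 232 239]
 [238 229 197 176 155 136 122 106  85  80  92  96  95 114 224 239]
 [238 222 118  92  96  89  77  72  76  91  94  95  95  99 208 238]
 [238 236 136  83  92  80  87  85  83  87  93  94 103 109 202 238]
 [238 239 157  76  89  85 110 118 145 132 143 179 192 195 222 238]
 [238 239 187 143 160 167 193 201 215 213 218 235 238 239 239 239]
 [239 239 227 222 229 233 239 240 239 238 239 238 238 239 239 239]
 [239 240 240 240 240 241 241 240 239 238 239 239 239 240 239 239]]
tip [ 0.62698797 -0.07806399  0.0825    ] [ 0.05329965 -0.12630601]
```

```bash
python3 - <<'E'
from m import *
for y in(-.1235,): print(s2w(-.0162,y),go([*s2w(-.0162,y),.126],TH))
E
```

```text
[ 0.55799363 -0.08688765] (array([ -0.6, -65.8,  -0.1]), array([-0.0042, -0.0023, -0.0005]))
```

Call:
apply_moves --rows '[{"xyz": [0,-22,0],"turn": [-0.003,-0.002,0],"grip": 0.0},{"xyz": [0,-44,0],"turn": [-0.003,-0.002,0],"grip": 0.0},{"xyz": [-0.5,-66,0],"turn": [-0.003,-0.002,0],"grip": 0.0},{"xyz": [-0.5,-66,0],"turn": [-0.003,-0.002,0],"grip": 0.0},{"xyz": [-0.5,-66,0],"turn": [-0.003,-0.002,0],"grip": 0.0},{"xyz": [-0.5,-66,0],"turn": [-0.003,-0.002,0],"grip": 0.0},{"xyz": [-0.5,-66,0],"turn": [-0.003,-0.002,0],"grip": 0.0},{"xyz": [-0.5,-66,0],"turn": [-0.003,-0.002,0],"grip": 0.0}]'

```text
clock: 5.17
tcp_pos: [0.5594, -0.087, 0.1268]
orientation: [0.001, 0.646, 0.764, 0.0]
wrist_force: [0.3, -0.4, 0.2]
finger_gap: 0.0178
grip_force: 39.6
```

```bash
python3 - <<'E'
from m import *
s=env.get_state();print(w2s(s['tcp_pos']),s['tcp_pos'],go([*s2w(-.0162,-.1235),.1],TH),s['wrist_force'])
r=cam('scene');np.savez('s1.npz',**r)
cv2.imwrite('pics/p3.png',cv2.resize(r['color'][170:240,265:345],None,fx=7,fy=7,interpolation=2))
E
```

```text
[-0.01479325 -0.12386307] [ 0.55944123 -0.08701104  0.12676678] (array([ 0.4, -1.4, 26.8]), array([ 0.001 ,  0.0007, -0.0002])) [ 0.30293091 -0.36356796  0.16793841]
```

View pics/p3.png

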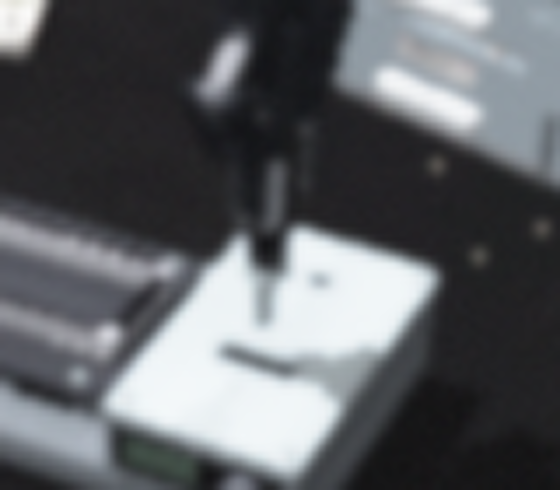

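Call:
apply_moves --rows '[{"xyz": [2,-1.4,0],"turn": [0,0,0],"grip": 0.0},{"xyz": [2,-1.4,8],"turn": [0,0,0],"grip": 0.0},{"xyz": [2,-1.4,14],"turn": [0,0,0],"grip": 0.0},{"xyz": [2,-1.4,20],"turn": [0,0,0],"grip": 0.0},{"xyz": [2,-1.4,24],"turn": [0,0,0],"grip": 0.0},{"xyz": [2,-1.4,26],"turn": [0,0,0],"grip": 0.0},{"xyz": [2,-1.4,26],"turn": [0,0,0],"grip": 0.0},{"xyz": [2,-1.4,26],"turn": [0,0,0],"grip": 0.0},{"xyz": [2,-1.4,26],"turn": [0,0,0],"grip": 0.0}]'

```text
clock: 5.97
tcp_pos: [0.5571, -0.0854, 0.1012]
orientation: [0.001, 0.646, 0.764, 0.0]
wrist_force: [0.2, -0.0, -1.2]
finger_gap: 0.0176
grip_force: 39.6
```

```bash
cat > st.py <<'E'
from m import *
s=env.get_state();print(s['clock'],w2s(s['tcp_pos']).round(4),s['tcp_pos'].round(4),s['wrist_force'].round(2),s['ft_torque'].round(2),s['finger_gap'].round(4),go(s['tcp_pos'],TH)[1])
E
python3 st.py
```

```text
Traceback (most recent call last):
  File "st.py", line 2, in <module>
    s=env.get_state();print(s['clock'],w2s(s['tcp_pos']).round(4),s['tcp_pos'].round(4),s['wrist_force'].round(2),s['ft_torque'].round(2),s['finger_gap'].round(4),go(s['tcp_pos'],TH)[1])
                                                                                                                                          ^^^^^^^^^^^^^^^^^^^^^
AttributeError: 'float' object has no attribute 'round'
```

Call:
apply_moves --rows '[{"xyz": [0,0,3],"turn": [0,0,0],"grip": 0.0},{"xyz": [0,0,6],"turn": [0,0,0],"grip": 0.0},{"xyz": [0,0,8],"turn": [0,0,0],"grip": 0.0},{"xyz": [0,0,9],"turn": [0,0,0],"grip": 0.0},{"xyz": [0,0,9],"turn": [0,0,0],"grip": 0.0},{"xyz": [0,0,9],"turn": [0,0,0],"grip": 0.0}]'

```text
clock: 6.47
tcp_pos: [0.5568, -0.0853, 0.0918]
orientation: [0.0, 0.646, 0.764, 0.0]
wrist_force: [-0.2, -0.4, -0.3]
finger_gap: 0.0183
grip_force: 39.6
```

```bash
sed -i "s/s\['finger_gap'\].round(4)/s['finger_gap']/" st.py; python3 st.py
```

```text
6.4667 [-0.0171 -0.1217] [ 0.5568 -0.0853  0.0918] [-0.18 -0.37 -0.33] [-0.01  0.02 -0.05] 0.018266130977676397 [ 0.0005  0.0005 -0.0005]
```

Call:
apply_moves --rows '[{"xyz": [0,0,1],"turn": [0,0,0],"grip": 0.0},{"xyz": [0,0,2],"turn": [0,0,0],"grip": 0.0},{"xyz": [0,0,3],"turn": [0,0,0],"grip": 0.0},{"xyz": [0,0,3],"turn": [0,0,0],"grip": 0.0},{"xyz": [0,0,3],"turn": [0,0,0],"grip": 0.0},{"xyz": [0,0,3],"turn": [0,0,0],"grip": 0.0}]'

```text
clock: 6.97
tcp_pos: [0.5569, -0.0853, 0.089]
orientation: [0.0, 0.646, 0.764, 0.0]
wrist_force: [0.2, 0.8, -0.6]
finger_gap: 0.0177
grip_force: 39.6
```

```bash
python3 st.py
```

```text
6.9667 [-0.017  -0.1218] [ 0.5569 -0.0853  0.089 ] [ 0.15  0.75 -0.57] [-0.07 -0.03 -0.  ] 0.01765614950250986 [ 0.0007  0.0006 -0.0006]
```

Call:
apply_moves --rows '[{"xyz": [0,0,2],"turn": [0,0,0],"grip": 0.0},{"xyz": [0,0,4],"turn": [0,0,0],"grip": 0.0},{"xyz": [0,0,5],"turn": [0,0,0],"grip": 0.0},{"xyz": [0,0,5],"turn": [0,0,0],"grip": 0.0},{"xyz": [0,0,5],"turn": [0,0,0],"grip": 0.0}]'

```text
clock: 7.38
tcp_pos: [0.5568, -0.0853, 0.0837]
orientation: [0.0, 0.646, 0.764, 0.0]
wrist_force: [0.5, -1.1, -0.5]
finger_gap: 0.0181
grip_force: 39.6
```

```bash
python3 st.py
```

```text
7.3833 [-0.0171 -0.1217] [ 0.5568 -0.0853  0.0837] [ 0.48 -1.09 -0.47] [-0.01  0.    0.07] 0.018146176525448053 [ 0.0004  0.0004 -0.0005]
```

Call:
apply_moves --rows '[{"xyz": [0,0,2],"turn": [0,0,0],"grip": 0.0},{"xyz": [0,0,4],"turn": [0,0,0],"grip": 0.0},{"xyz": [0,0,6],"turn": [0,0,0],"grip": 0.0},{"xyz": [0,0,7],"turn": [0,0,0],"grip": 0.0},{"xyz": [0,0,7],"turn": [0,0,0],"grip": 0.0},{"xyz": [0,0,7],"turn": [0,0,0],"grip": 0.0}]'

```text
clock: 7.88
tcp_pos: [0.557, -0.0855, 0.0776]
orientation: [0.001, 0.646, 0.764, 0.0]
wrist_force: [-1.1, 0.1, 5.3]
finger_gap: 0.018
grip_force: 40.1
```

```bash
python3 st.py; python3 - <<'E'
from m import *
r=cam('scene')
cv2.imwrite('pics/p4.png',cv2.resize(r['color'][170:240,265:345],None,fx=7,fy=7,interpolation=2))
E
```

```text
7.8833 [-0.0169 -0.122 ] [ 0.557  -0.0855  0.0776] [-1.14  0.06  5.26] [ 0.04  0.43 -0.03] 0.017978196791729132 [ 0.0012  0.0012 -0.0006]
```

View pics/p4.png

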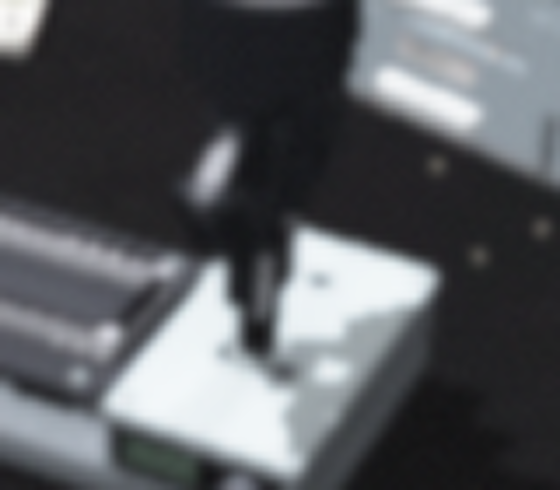

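Call:
apply_moves --rows '[{"xyz": [0,0,-1],"turn": [0,0,0],"grip": 0.5},{"xyz": [0,0,-1],"turn": [0,0,0],"grip": 0.5},{"xyz": [0,0,-1],"turn": [0,0,0],"grip": 0.5},{"xyz": [0,0,-1],"turn": [0,0,0],"grip": 0.5},{"xyz": [0,0,-30],"turn": [0,0,0],"grip": 0.5},{"xyz": [0,0,-70],"turn": [0,0,0],"grip": 0.5},{"xyz": [0,0,-110],"turn": [0,0,0],"grip": 0.5},{"xyz": [30,0,-125],"turn": [0,0,0],"grip": 0.8},{"xyz": [70,0,-125],"turn": [0,0,-0.1],"grip": 0.8},{"xyz": [110,0,-125],"turn": [0,0,-0.2],"grip": 0.8},{"xyz": [150,0,-125],"turn": [0,0,-0.3],"grip": 0.8},{"xyz": [190,0,-125],"turn": [0,0,-0.4],"grip": 0.8}]'

```text
clock: 8.93
tcp_pos: [0.5248, 0.1036, 0.2019]
orientation: [0.001, 0.479, 0.878, 0.0]
wrist_force: [0.4, -0.1, 0.1]
finger_gap: 0.0682
grip_force: 0.0
```

```bash
python3 - <<'E'
from m import *
s=env.get_state();print(s['tcp_pos'],s['finger_gap'])
r=cam('scene');np.savez('s2.npz',**r);t=cam('top');np.savez('t2.npz',**t)
a=cv2.resize(r['color'][175:260,200:335],None,fx=5,fy=5,interpolation=2)[:300]
b=cv2.resize(t['color'][180:240,195:330],None,fx=5,fy=5,interpolation=2)
cv2.imwrite('pics/p5.png',np.vstack([a,b]))
P=cloud(t)
m=(P[...,2]>.03)&(P[...,2]<.05);m[:195]=0;m[260:]=0;m[:,:115]=0;m[:,195:]=0
pts=P[m];print('block',cv2.minAreaRect((pts[:,:2]*1000).astype(np.float32)),len(pts))
E
```

```text
[0.52480038 0.10357453 0.20192456] 0.06821048152299185
block ((540.202392578125, 431.04833984375), (247.28799438476562, 45.925472259521484), 55.5811882019043) 463
```

View pics/p5.png

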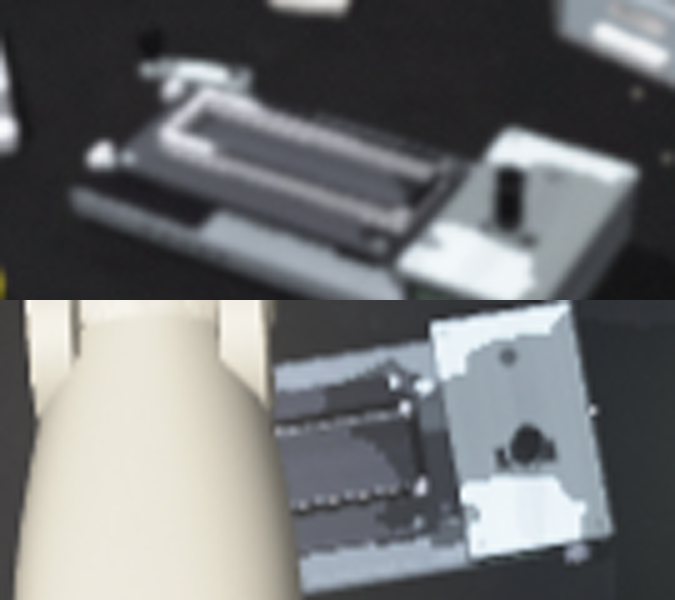

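The view shows the pin upright, standing centred in the slot with its collar on the deck, at about (527,445) in the lower panel. Next I'll measure the block and the pocket more closely.

```bash
python3 - <<'E'
from m import *
t2=dict(np.load('t2.npz'));P=cloud(t2)
m=(P[...,2]>.034)&(P[...,2]<.046);m[:200]=0;m[250:]=0;m[:,:130]=0;m[:,190:]=0
n,l,st,ce=cv2.connectedComponentsWithStats(m.astype(np.uint8),connectivity=4);k=l==1+st[1:,4].argmax()
print('block',cv2.minAreaRect((P[k][:,:2]*1000).astype(np.float32)),k.sum(),P[k].mean(0))
mp=(P[...,2]>.1)&(P[...,2]<.13)&(np.hypot(P[...,0]-.557,P[...,1]+.0855)<.03);print('pin top',P[mp].mean(0),mp.sum(),np.percentile(P[mp][:,2],[50,95]))
r=dict(np.load('top0.npz'));g=cv2.cvtColor(r['color'],cv2.COLOR_BGR2GRAY)
G=g.astype(np.float32)
def samp(a,b,h):
    uv=proj(r,[*s2w(a,b),h]);return cv2.remap(G,np.float32([[uv[0]]]),np.float32([[uv[1]]]),cv2.INTER_LINEAR)[0,0]
xs=np.arange(-.05,.0501,.002);ys=np.arange(-.075,.165,.003)
print('across x at y=.0..05',[(int(round(x*1000)),int(np.mean([samp(x,y,.063) for y in np.arange(-.01,.08,.003)]))) for x in xs])
print('along y',[(int(round(y*1000)),int(np.mean([samp(x,y,.063) for x in np.arange(-.016,.017,.003)]))) for y in ys])
E
```

```text
block ((507.98779296875, 384.11016845703125), (131.6956787109375, 45.90293884277344), 55.75567626953125) 289 [0.50668856 0.38187528 0.03987016]
pin top [ 0.55487613 -0.08430423  0.11308912] 33 [0.11359275 0.11882169]
across x at y=.0..05 [(-50, 92), (-48, 91), (-46, 91), (-44, 91), (-42, 91), (-40, 91), (-38, 90), (-36, 84), (-34, 73), (-32, 61), (-30, 60), (-28, 83), (-26, 101), (-24, 108), (-22, 105), (-20, 100), (-18, 98), (-16, 98), (-14, 97), (-12, 97), (-10, 96), (-8, 96), (-6, 97), (-4, 98), (-2, 98), (0, 97), (2, 96), (4, 96), (6, 94), (8, 92), (10, 91), (12, 90), (14, 90), (16, 90), (18, 91), (20, 95), (22, 109), (24, 125), (26, 119), (28, 98), (30, 68), (32, 59), (34, 73), (36, 86), (38, 93), (40, 95), (42, 94), (44, 94), (46, 94), (48, 97), (50, 108)]
along y [(-75, 154), (-72, 111), (-69, 108), (-66, 101), (-63, 93), (-60, 74), (-57, 59), (-54, 49), (-51, 59), (-48, 83), (-45, 95), (-42, 95), (-39, 96), (-36, 96), (-33, 96), (-30, 95), (-27, 95), (-24, 95), (-21, 95), (-18, 95), (-15, 95), (-12, 95), (-9, 95), (-6, 95), (-3, 96), (0, 96), (3, 96), (6, 95), (9, 95), (12, 95), (15, 95), (18, 95), (21, 96), (24, 96), (27, 95), (30, 95), (33, 95), (36, 95), (39, 95), (42, 95), (45, 95), (48, 95), (51, 95), (54, 95), (57, 95), (60, 95), (63, 95), (66, 96), (69, 96), (72, 95), (75, 95), (78, 96), (81, 96), (84, 96), (87, 96), (90, 96), (93, 96), (96, 96), (99, 96), (102, 97), (105, 96), (108, 97), (111, 97), (114, 96), (117, 95), (120, 96), (123, 95), (126, 89), (129, 71), (132, 119), (135, 207), (138, 208), (141, 110), (144, 95), (147, 95), (150, 95), (153, 95), (156, 95), (159, 91), (162, 67)]
```

```bash
python3 - <<'E'
from m import *
for f in('top0.npz','t2.npz'):
    r=dict(np.load(f));P=cloud(r);g=cv2.cvtColor(r['color'],cv2.COLOR_BGR2GRAY)
    k=np.zeros(g.shape,bool);k[200:250,128:190]=g[200:250,128:190]>150
    c=max(blob(k,amin=1),key=cv2.contourArea);mk=np.zeros(g.shape,np.uint8);cv2.drawContours(mk,[c],-1,1,-1)
    a=P[(mk>0)&(P[...,2]>.034)&(P[...,2]<.046)][:,:2];print(f,cv2.minAreaRect((a*1000).astype(np.float32)))
    print(cv2.minAreaRect(c))
    ax=np.array([-np.cos(np.radians(55.6)),-np.sin(np.radians(55.6))])  # block +y
    s=P[(mk>0)&(P[...,2]<.024)&(P[...,2]>.01)][:,:2]@ax;b=a@ax;print('top along',b.min(),b.max(),'step along',np.percentile(s,[2,98]))
    pe=np.array([-ax[1],ax[0]]);print('perp',(a@pe).min(),(a@pe).max())
    # profile through wells row
print(s2w(0,.029))
E
```

```text
top0.npz ((515.0029907226562, 393.9826965332031), (156.2388916015625, 45.565216064453125), 55.50043869018555)
((159.40643310546875, 225.7119140625), (54.550716400146484, 14.508490562438965), 35.134193420410156)
top along -0.6941544790959622 -0.537952097077778 step along [-0.68574204 -0.51508972]
perp 0.17950586148490513 0.22515177650368784
t2.npz ((514.7366333007812, 393.54791259765625), (155.0154266357422, 45.62879180908203), 55.50190734863281)
((159.56378173828125, 225.69464111328125), (54.806617736816406, 14.746174812316895), 34.99202346801758)
top along -0.6930620739786835 -0.5380463957347094 step along [-0.6845533  -0.51620718]
perp 0.17950204914655246 0.22516592086479761
[0.54853453 0.0661784 ]
```

```bash
python3 - <<'E'
from m import *
print(go([.5149,.3938,.15],np.radians(145.5)))
E
```

```text
(array([245.2, 148.8,  52.2]), array([ 1.4000e-03,  2.0000e-04, -1.9634e+00]))
```

Call:
apply_moves --rows '[{"xyz": [245,149,0],"turn": [0,0,-1.4],"grip": 0.8},{"xyz": [245,149,0],"turn": [0,0,-1.4],"grip": 0.8},{"xyz": [245,149,0],"turn": [0,0,-1.4],"grip": 0.8},{"xyz": [245,149,0],"turn": [0,0,-1.4],"grip": 0.8},{"xyz": [245,149,0],"turn": [0,0,-1.4],"grip": 0.8},{"xyz": [245,149,0],"turn": [0,0,-1.4],"grip": 0.8},{"xyz": [245,149,0],"turn": [0,0,-1.4],"grip": 0.8},{"xyz": [245,149,0],"turn": [0,0,-1.4],"grip": 0.8},{"xyz": [245,149,0],"turn": [0,0,-1.4],"grip": 0.8},{"xyz": [245,149,0],"turn": [0,0,-1.4],"grip": 0.8},{"xyz": [245,149,0],"turn": [0,0,-1.4],"grip": 0.8},{"xyz": [245,149,0],"turn": [0,0,-1.4],"grip": 0.8}]'

```text
clock: 10.03
tcp_pos: [0.5198, 0.3883, 0.2011]
orientation: [0.0, -0.199, 0.98, -0.001]
wrist_force: [0.2, 1.2, -0.8]
finger_gap: 0.0686
grip_force: 0.0
```

```bash
python3 - <<'E'
from m import *
print(go([.5149,.3938,.12],np.radians(145.5)))
E
```

```text
(array([ 2.3,  7.1, 81.1]), array([-1.000e-03, -5.000e-04, -5.681e-01]))
```

Call:
apply_moves --rows '[{"xyz": [2,7,30],"turn": [0,0,-0.568],"grip": 0.8},{"xyz": [2,7,60],"turn": [0,0,-0.568],"grip": 0.8},{"xyz": [2,7,81],"turn": [0,0,-0.568],"grip": 0.8},{"xyz": [2,7,81],"turn": [0,0,-0.568],"grip": 0.8},{"xyz": [2,7,81],"turn": [0,0,-0.568],"grip": 0.8},{"xyz": [2,7,81],"turn": [0,0,-0.568],"grip": 0.8},{"xyz": [2,7,81],"turn": [0,0,-0.568],"grip": 0.8},{"xyz": [2,7,81],"turn": [0,0,-0.568],"grip": 0.8},{"xyz": [2,7,81],"turn": [0,0,-0.568],"grip": 0.8}]'

```text
clock: 10.78
tcp_pos: [0.5153, 0.3943, 0.121]
orientation: [0.001, -0.463, 0.886, -0.0]
wrist_force: [0.6, 0.1, -0.5]
finger_gap: 0.0683
grip_force: 0.0
```

```bash
python3 - <<'E'
from m import *
print(go([.5149,.3938,.015],np.radians(145.5)))
E
```

```text
(array([  0.7,   0.2, 106. ]), array([-0.0012,  0.0007, -0.0062]))
```

Call:
apply_moves --rows '[{"xyz": [0.7,0,30],"turn": [0,0,-0.006],"grip": 0.8},{"xyz": [0.7,0,60],"turn": [0,0,-0.006],"grip": 0.8},{"xyz": [0.7,0,85],"turn": [0,0,-0.006],"grip": 0.8},{"xyz": [0.7,0,100],"turn": [0,0,-0.006],"grip": 0.8},{"xyz": [0.7,0,106],"turn": [0,0,-0.006],"grip": 0.8},{"xyz": [0.7,0,106],"turn": [0,0,-0.006],"grip": 0.8},{"xyz": [0.7,0,106],"turn": [0,0,-0.006],"grip": 0.8},{"xyz": [0.7,0,106],"turn": [0,0,-0.006],"grip": 0.2},{"xyz": [0.7,0,106],"turn": [0,0,-0.006],"grip": 0.2},{"xyz": [0.7,0,106],"turn": [0,0,-0.006],"grip": 0.2},{"xyz": [0.7,0,106],"turn": [0,0,-0.006],"grip": 0.2},{"xyz": [0.7,0,106],"turn": [0,0,-0.006],"grip": 0.2}]' --force 90

```text
clock: 11.78
tcp_pos: [0.5158, 0.3956, 0.0178]
orientation: [0.003, -0.467, 0.884, 0.0]
wrist_force: [-1.8, 1.5, 8.6]
finger_gap: 0.0169
grip_force: 4.5
```

```bash
python3 - <<'E'
from m import *
s=env.get_state();print(s['tcp_pos'],s['wrist_force'])
r=cam('scene');np.savez('s3.npz',**r)
E
```

```text
[0.51581551 0.39560167 0.01782168] [-1.83686714  1.50334402  8.62308065]
```

```bash
python3 - <<'E'
from m import *
r=dict(np.load('s3.npz'))
cv2.imwrite('pics/p6.png',cv2.resize(r['color'][130:230,120:240],None,fx=5,fy=5,interpolation=2))
E
```

```text
(no output)
```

View pics/p6.png

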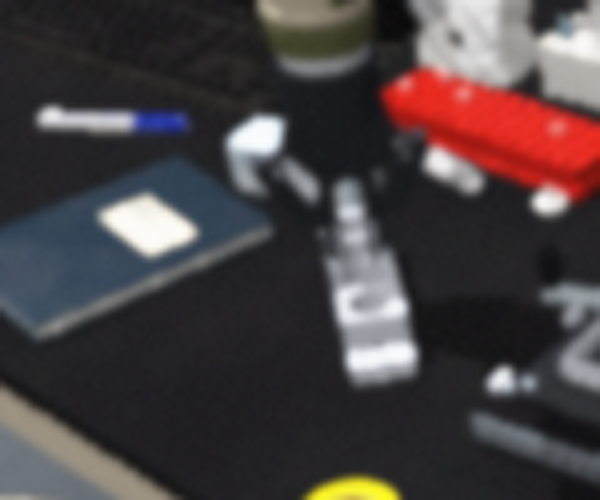

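The block was shifted during the approach, so the fingers closed on nothing: they are at crop (330,240), left of the block. I'll raise the arm, move aside and measure again.

Call:
apply_moves --rows '[{"xyz": [0,0,-20],"turn": [0,0,0],"grip": 0.2},{"xyz": [0,0,-60],"turn": [0,0,0],"grip": 0.2},{"xyz": [0,0,-100],"turn": [0,0,0],"grip": 0.2},{"xyz": [0,0,-140],"turn": [0,0,0],"grip": 0.2},{"xyz": [-40,0,-150],"turn": [0,0,0],"grip": 0.8},{"xyz": [-80,0,-150],"turn": [0,0,0],"grip": 0.8},{"xyz": [-120,0,-150],"turn": [0,0,0],"grip": 0.8},{"xyz": [-150,0,-150],"turn": [0,0,0],"grip": 0.8},{"xyz": [-150,0,-150],"turn": [0,0,0],"grip": 0.8}]'

```text
clock: 12.58
tcp_pos: [0.6018, 0.5221, 0.1599]
orientation: [0.0, -0.467, 0.884, -0.0]
wrist_force: [-0.2, -0.6, -3.0]
finger_gap: 0.0686
grip_force: 0.0
```

```bash
cat > blk.py <<'E'
from m import *
r=cam('top');np.savez('t3.npz',**r);q=cam('scene');np.savez('s3.npz',**q)
print(env.get_state()['tcp_pos'])
for C in(r,q):
    P=cloud(C);g=cv2.cvtColor(C['color'],cv2.COLOR_BGR2GRAY)
    m=(P[...,2]>.034)&(P[...,2]<.046)&(g>110)&(P[...,0]>.35)&(P[...,0]<.72)&(P[...,1]>.2)&(P[...,1]<.55)
    n,l,st,ce=cv2.connectedComponentsWithStats(cv2.morphologyEx(m.astype(np.uint8),cv2.MORPH_CLOSE,np.ones((3,3))))
    for i in range(1,n):
        if st[i,4]>40:
            k=(l==i)&m; print(st[i],P[k].mean(0).round(4),cv2.minAreaRect((P[k][:,:2]*1000).astype(np.float32)))
E
python3 blk.py
```

```text
[0.59933783 0.51838153 0.1620912 ]
[111 188  15  16 164] [0.6105 0.5249 0.0424] ((610.4262084960938, 526.848876953125), (46.91263961791992, 44.527915954589844), 20.379745483398438)
[134 206  45  37 368] [0.5146 0.393  0.0398] ((514.7159423828125, 393.81524658203125), (156.17642211914062, 45.902374267578125), 55.51920700073242)
[178 157  17   9 105] [0.6069 0.5211 0.0414] ((612.8162231445312, 527.3438720703125), (52.7906494140625, 59.197120666503906), 16.16616439819336)
[184 171  17  25 229] [0.5129 0.3854 0.0394] ((514.9830932617188, 388.7823486328125), (160.4585418701172, 45.6919059753418), 55.47336196899414)
```

```bash
python3 - <<'E'
from m import *
p=cv2.resize(cv2.imread('pics/p6.png'),(120,100),interpolation=cv2.INTER_AREA)
q=dict(np.load('s3.npz'))['color'][130:230,120:240]
G=lambda a:cv2.cvtColor(a,cv2.COLOR_BGR2GRAY).astype(np.float32)
p,q=G(p),G(q)
print(cv2.phaseCorrelate(p[45:80,62:90],q[45:80,62:90]))
for n,a in(('closed',p),('now',q)):
    m=np.zeros(a.shape,bool);m[36:80,60:88]=a[36:80,60:88]>110;v,u=np.nonzero(m);print(n,m.sum(),u.min(),u.max(),v.min(),v.max())
print((p[36:80:2,60:88]).astype(int));print((q[36:80:2,60:88]).astype(int))
E
```

```text
((1.019440122175002, 0.18272546030873116), 0.44462526319203555)
closed 422 60 83 36 75
now 566 60 83 36 75
[[154 153 130  85  45  32  46  75 101 109  97  73  48  35  43  55  53  39
   30  27  27  25  27  29  30  34  44  62]
 [116 143 139 101  56  42  74 122 150 153 136 107  69  41  32  36  34  31
   28  27  27  28  29  32  32  32  32  31]
 [ 46  67  75  58  38  36  66 117 157 169 159 136  97  56  32  27  28  28
   27  26  28  31  32  32  32  33  33  32]
 [ 27  29  30  29  27  32  61 126 186 209 209 189 140  77  40  30  28  29
   31  31  31  33  32  32  32  33  32  32]
 [ 29  28  29  31  32  35  53  89 130 156 165 159 136 100  75  53  36  31
   32  34  33  34  33  33  32  32  33  34]
 [ 31  31  38  56  70  61  71 101 130 161 177 184 171 134 101  72  44  32
   33  34  33  35  34  33  34  33  34  35]
 [ 33  33  34  42  52  58  68  92 125 158 174 176 161 127  95  75  55  44
   39  34  35  35  35  35  34  33  35  34]
 [ 34  34  35  38  51  65  69  86 104 118 137 149 152 139 116 109 112 106
   77  45  31  31  34  36  36  35  35  36]
 [ 37  36  35  39  63 102 131 133 126 129 141 154 165 166
[... 3456 characters left out ...]
 35  33  34  33  33  31  35  47  87 134 157 162 162 163 160 157 168 188
  197 201 201 182 125  59  28  26  32  34]
 [ 35  34  34  33  34  35  34  42  81 158 217 228 227 232 236 238 241 246
  248 249 249 242 205 116  44  25  30  33]
 [ 34  33  32  32  33  35  34  40  77 167 233 244 244 245 244 240 232 226
  223 224 220 204 166  99  43  28  30  36]
 [ 34  33  31  33  34  32  33  35  48  95 150 177 179 176 173 170 167 156
  147 142 139 131 108  69  39  32  35  37]
 [ 34  32  32  31  32  32  33  33  36  48  79 103 109 105 102 101 100  87
   69  58  52  48  41  36  34  34  35  35]
 [ 33  34  32  34  31  32  32  31  33  32  35  41  40  39  37  36  37  36
   35  34  35  33  34  33  34  36  36  36]]
```

The block hasn't moved. I'll repeat the grasp in smaller steps.

```bash
python3 - <<'E'
from m import *
print(go([.5148,.3938,.16],np.radians(145.5)), env.get_state()['finger_gap'])
E
```

```text
(array([150.6,  -0.5,   2.4]), array([-0.0002, -0.0022,  0.0024])) 0.06829191723393745
```

Call:
apply_moves --rows '[{"xyz": [40,-0.5,0],"turn": [0,0,0],"grip": 0.9},{"xyz": [80,-0.5,0],"turn": [0,0,0],"grip": 0.9},{"xyz": [120,-0.5,0],"turn": [0,0,0],"grip": 0.9},{"xyz": [150.5,-0.5,0],"turn": [0,0,0],"grip": 0.9},{"xyz": [150.5,-0.5,40],"turn": [0,0,0],"grip": 0.9},{"xyz": [150.5,-0.5,80],"turn": [0,0,0],"grip": 0.9},{"xyz": [150.5,-0.5,110],"turn": [0,0,0],"grip": 0.9},{"xyz": [150.5,-0.5,140],"turn": [0,0,0],"grip": 0.9},{"xyz": [150.5,-0.5,146],"turn": [0,0,0],"grip": 0.9},{"xyz": [150.5,-0.5,146],"turn": [0,0,0],"grip": 0.9},{"xyz": [150.5,-0.5,146],"turn": [0,0,0],"grip": 0.9}]'

```text
clock: 13.6
tcp_pos: [0.5149, 0.3929, 0.0208]
orientation: [0.001, -0.466, 0.885, -0.0]
wrist_force: [0.7, -0.8, 0.9]
finger_gap: 0.0768
grip_force: 0.0
```

```bash
python3 st.py
```

```text
13.6 [0.0213 0.3568] [0.5149 0.3929 0.0208] [ 0.73 -0.77  0.93] [ 0.04 -0.02 -0.01] 0.07678134308219454 [1.2000e-03 2.9000e-03 2.3731e+00]
```

Call:
apply_moves --rows '[{"xyz": [0,0,0],"turn": [0,0,0],"grip": 0.9},{"xyz": [0,0,0],"turn": [0,0,0],"grip": 0.9},{"xyz": [0,0,0],"turn": [0,0,0],"grip": 0.5},{"xyz": [0,0,0],"turn": [0,0,0],"grip": 0.5},{"xyz": [0,0,0],"turn": [0,0,0],"grip": 0.5},{"xyz": [0,0,0],"turn": [0,0,0],"grip": 0.5},{"xyz": [0,0,0],"turn": [0,0,0],"grip": 0.5},{"xyz": [0,0,0],"turn": [0,0,0],"grip": 0.5}]'

```text
clock: 14.27
tcp_pos: [0.5146, 0.3931, 0.0186]
orientation: [0.0, -0.466, 0.885, -0.0]
wrist_force: [-1.1, 0.1, 0.3]
finger_gap: 0.0426
grip_force: 0.0
```

```bash
python3 st.py; python3 - <<'E'
from m import *
r=cam('scene');np.savez('s4.npz',**r)
cv2.imwrite('pics/p7.png',cv2.resize(r['color'][140:215,150:230],None,fx=7,fy=7,interpolation=2))
E
```

```text
14.2667 [0.0211 0.357 ] [0.5146 0.3931 0.0186] [-1.13  0.1   0.27] [-0.06  0.04  0.02] 0.0425950418632791 [-5.0000e-04  9.0000e-04  2.3735e+00]
```

View pics/p7.png

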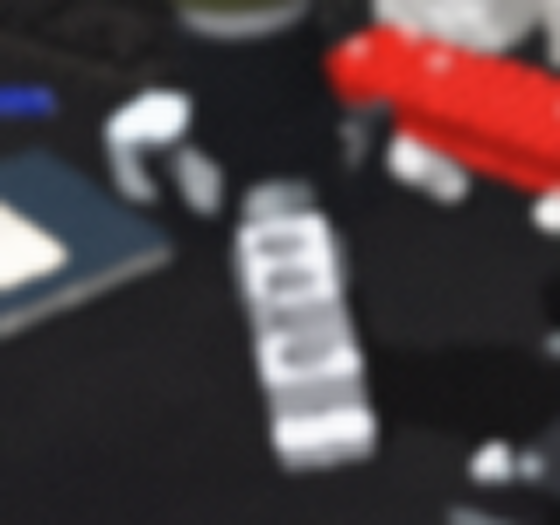

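```bash
python3 - <<'E'
from m import *
r=dict(np.load('s4.npz'))
for p in([.5146,.3931,.0186],[.5146,.3931,.04],[.5146,.3931,.08]):
    print(p,((proj(r,p)-[150,140]+.5)*7).round(0))
u=np.array([-.824,.566,0])
for k in(-.03,.03): print(k,[((proj(r,np.array([.5146,.3931,z])+k*u)-[150,140]+.5)*7).round(0) for z in(.02,.06)])
E
```

```text
[0.5146, 0.3931, 0.0186] [296. 328.]
[0.5146, 0.3931, 0.04] [290. 295.]
[0.5146, 0.3931, 0.08] [279. 233.]
-0.03 [array([350., 316.]), array([341., 255.])]
0.03 [array([240., 335.]), array([228., 273.])]
```

```bash
python3 - <<'E'
from m import *
r=dict(np.load('s4.npz'));P=cloud(r)
u=np.array([-.824,.566]);w=np.array([.566,.824])
c=np.array([.5146,.3931]);d=P[...,:2]-c
a,b=d@u,d@w
m=(abs(a)<.09)&(abs(b)<.05)&(P[...,2]>.003)&(P[...,2]<.15)
for z0 in np.arange(0,.15,.01):
    k=m&(P[...,2]>=z0)&(P[...,2]<z0+.01)&(abs(b)<.016)
    if k.sum(): print(round(z0,3),k.sum(),sorted((a[k]*1000).astype(int).tolist())[::max(1,k.sum()//15)])
E
```

```text
0.0 9 [-82, -60, -45, -39, 19, 47, 61, 65, 88]
0.02 15 [-15, -11, -9, -9, -8, -5, -4, -1, -1, 1, 2, 5, 6, 10, 20]
0.03 30 [-19, -17, -16, -13, -12, -10, -7, -5, -2, 0, 1, 4, 8, 16, 17]
0.04 23 [-30, -29, -26, -25, -23, -23, -22, -21, -20, -18, -14, 7, 8, 11, 11, 12, 13, 14, 16, 18, 19, 22, 22]
0.05 15 [-35, -34, -34, -31, -31, -27, -26, -23, 20, 21, 25, 27, 27, 28, 31]
0.06 16 [-36, -35, -33, -32, -28, -28, -24, -24, 19, 20, 22, 23, 23, 24, 26, 30]
0.07 19 [-37, -34, -33, -30, -29, -29, -26, -25, -23, 18, 21, 21, 25, 26, 28, 29, 30, 31, 32]
0.08 20 [-46, -39, -39, -35, -34, -30, -27, -26, -24, -23, 19, 20, 23, 24, 24, 27, 28, 34, 37, 38]
0.09 49 [-54, -50, -44, -42, -39, -36, -34, -31, -24, 22, 26, 29, 33, 36, 39, 44, 47]
0.1 36 [-60, -56, -48, -47, -45, -33, -29, -25, 17, 21, 27, 40, 41, 43, 45, 46, 50, 52]
0.11 41 [-60, -56, -53, -51, -49, -48, -30, -24, -16, -9, -2, 4, 8, 19, 23, 24, 26, 46, 48, 52, 55]
0.12 43 [-66, -62, -61, -57, -53, -48, -20, -10, -7, -3, 0, 0, 3, 7, 17, 21, 45, 49, 50, 53, 56, 60]
0.13 53 [-66, -59, -56, -53, -51, -34, -30, -26, -5, -2, 1, 19, 23, 30, 45, 48, 52, 59]
0.14 90 [-68, -62, -54, -46, -35, -25, -6, 11, 22, 32, 39, 45, 52, 56, 60]
```

Call:
apply_moves --rows '[{"xyz": [0,0,0],"turn": [0,0,0],"grip": 0.85},{"xyz": [0,0,0],"turn": [0,0,0],"grip": 0.85},{"xyz": [0,0,0],"turn": [0,0,0],"grip": 0.85},{"xyz": [0,0,0],"turn": [0,0,0],"grip": 0.85},{"xyz": [0,0,5],"turn": [0,0,0],"grip": 0.85},{"xyz": [0,0,10],"turn": [0,0,0],"grip": 0.85},{"xyz": [0,0,14],"turn": [0,0,0],"grip": 0.85},{"xyz": [0,0,14],"turn": [0,0,0],"grip": 0.85},{"xyz": [0,0,14],"turn": [0,0,0],"grip": 0.85},{"xyz": [0,0,14],"turn": [0,0,0],"grip": 0.85}]'

```text
clock: 15.15
tcp_pos: [0.5146, 0.3931, 0.0045]
orientation: [0.0, -0.466, 0.885, -0.0]
wrist_force: [0.0, -0.3, 0.1]
finger_gap: 0.0727
grip_force: 0.0
```

```bash
python3 st.py; python3 - <<'E'
from m import *
r=cam('scene');P=cloud(r)
u=np.array([-.824,.566]);w=np.array([.566,.824])
c=np.array([.5146,.3931]);d=P[...,:2]-c
a,b=d@u,d@w
m=(abs(a)<.07)&(abs(a)>.026)
for z0 in np.arange(0,.08,.01):
    k=m&(P[...,2]>=z0)&(P[...,2]<z0+.01)&(abs(b)<.02)
    if k.sum(): print(round(z0,3),k.sum(),sorted((a[k]*1000).astype(int).tolist())[::max(1,k.sum()//15)])
E
```

```text
15.15 [0.0211 0.357 ] [0.5146 0.3931 0.0045] [ 0.01 -0.26  0.11] [ 0.03 -0.01  0.04] 0.07269752366575148 [-6.0000e-04  9.0000e-04  2.3735e+00]
0.0 74 [-69, -63, -59, -55, -51, -46, -37, -32, 27, 31, 34, 40, 44, 48, 50, 54, 58, 62, 67]
0.03 1 [34]
0.04 15 [-50, -48, -44, -44, -41, -40, -38, 34, 37, 37, 38, 40, 41, 44, 44]
0.05 18 [-50, -48, -47, -46, -46, -45, -42, -41, -41, -38, 35, 35, 36, 39, 39, 42, 43, 46]
0.06 19 [-52, -51, -50, -48, -47, -44, -43, -40, -39, -39, -38, 34, 37, 38, 40, 41, 42, 45, 45]
0.07 16 [-53, -52, -48, -45, -45, -44, -41, 33, 35, 36, 37, 40, 43, 44, 47, 50]
```

Call:
apply_moves --rows '[{"xyz": [0,0,6],"turn": [0,0,0],"grip": 0.85},{"xyz": [0,0,12],"turn": [0,0,0],"grip": 0.85},{"xyz": [0,0,12],"turn": [0,0,0],"grip": 0.85},{"xyz": [0,0,12],"turn": [0,0,0],"grip": 0.85},{"xyz": [0,0,12],"turn": [0,0,0],"grip": 0.3},{"xyz": [0,0,12],"turn": [0,0,0],"grip": 0.3},{"xyz": [0,0,12],"turn": [0,0,0],"grip": 0.3},{"xyz": [0,0,12],"turn": [0,0,0],"grip": 0.3},{"xyz": [0,0,12],"turn": [0,0,0],"grip": 0.3},{"xyz": [0,0,12],"turn": [0,0,0],"grip": 0.3},{"xyz": [0,0,12],"turn": [0,0,0],"grip": 0.3}]' --force 90

```text
clock: 16.12
tcp_pos: [0.5151, 0.3932, -0.0067]
orientation: [0.001, -0.466, 0.885, -0.0]
wrist_force: [-1.1, -0.2, 5.1]
finger_gap: 0.0447
grip_force: 93.9
```

```bash
python3 st.py
```

```text
16.1167 [0.0215 0.357 ] [ 0.5151  0.3932 -0.0067] [-1.12 -0.22  5.11] [-0.26  0.14  0.06] 0.04467064957950963 [2.0000e-04 2.1000e-03 2.3734e+00]
```

Call:
apply_moves --rows '[{"xyz": [0,0,-30],"turn": [0,0,0],"grip": 0.3},{"xyz": [0,0,-65],"turn": [0,0,0],"grip": 0.3},{"xyz": [0,0,-100],"turn": [0,0,0],"grip": 0.3},{"xyz": [0,0,-135],"turn": [0,0,0.12],"grip": 0.3},{"xyz": [0,0,-160],"turn": [0,0,0.24],"grip": 0.3},{"xyz": [0,0,-165],"turn": [0,0,0.36],"grip": 0.3},{"xyz": [0,0,-165],"turn": [0,0,0.48],"grip": 0.3},{"xyz": [0,0,-165],"turn": [0,0,0.6],"grip": 0.3},{"xyz": [0,0,-165],"turn": [0,0,0.72],"grip": 0.3},{"xyz": [0,0,-165],"turn": [0,0,0.84],"grip": 0.3},{"xyz": [0,0,-165],"turn": [0,0,0.96],"grip": 0.3},{"xyz": [0,0,-165],"turn": [0,0,1.08],"grip": 0.3}]'

```text
clock: 17.12
tcp_pos: [0.5135, 0.3928, 0.1556]
orientation: [-0.001, 0.058, 0.998, -0.001]
wrist_force: [-0.0, 0.3, -5.0]
finger_gap: 0.0441
grip_force: 93.9
```

```bash
python3 st.py; python3 -c "
from m import *
print(go([*s2w(0,.029),.157],TH))"
```

```text
17.1167 [0.0199 0.3568] [0.5135 0.3928 0.1556] [-0.05  0.32 -5.  ] [ 0.02 -0.06  0.04] 0.04410784508580936 [-3.3000e-03 -4.0000e-04  1.2876e+00]
(array([ -72.5, -320.4,   -0.8]), array([-3.3000e-03, -4.0000e-04,  1.2876e+00]))
```

Call:
apply_moves --rows '[{"xyz": [-7,-32,0],"turn": [0,0,0.12],"grip": 0.3},{"xyz": [-14,-64,0],"turn": [0,0,0.24],"grip": 0.3},{"xyz": [-22,-96,0],"turn": [0,0,0.36],"grip": 0.3},{"xyz": [-29,-128,0],"turn": [0,0,0.48],"grip": 0.3},{"xyz": [-36,-160,0],"turn": [0,0,0.6],"grip": 0.3},{"xyz": [-43,-192,0],"turn": [0,0,0.72],"grip": 0.3},{"xyz": [-50,-224,0],"turn": [0,0,0.84],"grip": 0.3},{"xyz": [-58,-256,0],"turn": [0,0,0.96],"grip": 0.3},{"xyz": [-65,-288,0],"turn": [0,0,1.08],"grip": 0.3},{"xyz": [-72.5,-320,0],"turn": [0,0,1.2],"grip": 0.3},{"xyz": [-72.5,-320,0],"turn": [-0.002,0,1.288],"grip": 0.3},{"xyz": [-72.5,-320,0],"turn": [-0.002,0,1.288],"grip": 0.3}]'

```text
clock: 18.12
tcp_pos: [0.5508, 0.0653, 0.1563]
orientation: [-0.001, 0.646, 0.764, 0.0]
wrist_force: [0.2, 0.2, -5.4]
finger_gap: 0.0445
grip_force: 94.4
```

Call:
apply_moves --rows '[{"xyz": [0,0,0],"turn": [0,0,0],"grip": 0.3},{"xyz": [0,0,0],"turn": [0,0,0],"grip": 0.3},{"xyz": [0,0,0],"turn": [0,0,0],"grip": 0.3},{"xyz": [0,0,0],"turn": [0,0,0],"grip": 0.3}]'

```text
clock: 18.45
tcp_pos: [0.5513, 0.0683, 0.1576]
orientation: [0.0, 0.642, 0.766, 0.001]
wrist_force: [-1.2, 1.2, -5.5]
finger_gap: 0.0443
grip_force: 94.4
```

```bash
python3 st.py; python3 - <<'E'
from m import *
print(go([*s2w(0,.029),.075],TH))
q=cam('scene');np.savez('s5.npz',**q)
P=cloud(q);s=np.stack([(P[...,:2]-O)@X,(P[...,:2]-O)@Y],-1)
g=cv2.cvtColor(q['color'],cv2.COLOR_BGR2GRAY)
tz=env.get_state()['tcp_pos'][2]+.0067
print('expect top',tz+.04)
m=(abs(P[...,2]-tz-.04)<.006)&(abs(s[...,0])<.04)&(s[...,1]>-.1)&(s[...,1]<.16)&(g>100)
print(m.sum(),P[m][:,2].mean(),cv2.minAreaRect((s[m]*1000).astype(np.float32)),s[m].min(0),s[m].max(0))
m=(abs(P[...,2]-tz-.016)<.005)&(abs(s[...,0])<.04)&(s[...,1]>.08)&(s[...,1]<.18)&(g>100)
print('step',m.sum(),s[m].min(0),s[m].max(0),s[m].mean(0))
# deck in scene for bias
m=(abs(P[...,2]-.066)<.003)&(s[...,1]<-.06)&(s[...,1]>-.2)&(abs(s[...,0])<.1)&(g>90)
print('deck',cv2.minAreaRect((s[m]*1000).astype(np.float32)))
E
```

```text
18.45 [0.0031 0.0306] [0.5513 0.0683 0.1576] [-1.15  1.24 -5.53] [-0.02 -0.    0.02] 0.044271110504641324 [ 0.0017 -0.0007  0.0083]
(array([-1.6, -3.2, 82.6]), array([ 0.0017, -0.0007,  0.0083]))
expect top 0.2044014986012839
267 0.20310998032718022 ((1.7205944061279297, 28.511943817138672), (157.1424102783203, 53.30073165893555), 89.15361785888672) [-0.02507087 -0.05028653] [0.02859671 0.1070019 ]
step 43 [-0.0217759   0.08072437] [0.00921061 0.13145107] [-0.01439493  0.10937247]
deck ((-1.3440017700195312, -126.41162872314453), (165.58767700195312, 96.84883117675781), 0.5280778408050537)
```

Call:
apply_moves --rows '[{"xyz": [-0.8,-1.6,20],"turn": [0,0,0.008],"grip": 0.3},{"xyz": [-1.6,-3.2,40],"turn": [0,0,0.008],"grip": 0.3},{"xyz": [-1.6,-3.2,65],"turn": [0,0,0.008],"grip": 0.3},{"xyz": [-1.6,-3.2,84],"turn": [0,0,0.008],"grip": 0.3},{"xyz": [-1.6,-3.2,86],"turn": [0,0,0.008],"grip": 0.3},{"xyz": [-1.6,-3.2,86],"turn": [0,0,0.008],"grip": 0.3},{"xyz": [-1.6,-3.2,86],"turn": [0,0,0.008],"grip": 0.3},{"xyz": [-1.6,-3.2,86],"turn": [0,0,0.008],"grip": 0.3},{"xyz": [-1.6,-3.2,86],"turn": [0,0,0.008],"grip": 0.3},{"xyz": [-1.6,-3.2,86],"turn": [0,0,0.008],"grip": 0.3}]'

```text
clock: 19.33
tcp_pos: [0.5499, 0.0651, 0.0731]
orientation: [0.001, 0.646, 0.763, 0.002]
wrist_force: [-0.1, -0.3, -4.4]
finger_gap: 0.0444
grip_force: 94.2
```

```bash
python3 st.py; python3 - <<'E'
from m import *
print(go([*s2w(0,.029),.061],TH))
q=cam('scene');np.savez('s5.npz',**q)
P=cloud(q);s=np.stack([(P[...,:2]-O)@X,(P[...,:2]-O)@Y],-1)
g=cv2.cvtColor(q['color'],cv2.COLOR_BGR2GRAY)
tz=env.get_state()['tcp_pos'][2]+.0067
m=(abs(P[...,2]-tz-.04)<.006)&(abs(s[...,0])<.04)&(s[...,1]>-.1)&(s[...,1]<.16)&(g>100)
print(tz,m.sum(),P[m][:,2].mean(),cv2.minAreaRect((s[m]*1000).astype(np.float32)),s[m].min(0),s[m].max(0))
for f in('scene0.npz','s2.npz'):
    r=dict(np.load(f));G=cv2.cvtColor(r['color'],cv2.COLOR_BGR2GRAY).astype(np.float32)
    def samp(a,b,h):
        uv=proj(r,[*s2w(a,b),h]);return cv2.remap(G,np.float32([[uv[0]]]),np.float32([[uv[1]]]),cv2.INTER_LINEAR)[0,0]
    print('y',[(int(round(y*1000)),int(np.mean([samp(x,y,.063) for x in np.arange(-.016,.017,.003)]))) for y in [*np.arange(-.075,-.03,.003),*np.arange(.105,.16,.003)]])
    print('x',[(int(round(x*1000)),int(np.mean([samp(x,y,.063) for y in np.arange(-.01,.08,.003)]))) for x in np.arange(-.046,.05,.002)])
cv2.imwrite('pics/p8.png',cv2.resize(q['color'][160:245,210:310],None,fx=7,fy=7,interpolation=2))
E
```

```text
19.3333 [0.0011 0.0277] [0.5499 0.0651 0.0731] [-0.12 -0.26 -4.42] [-0.03  0.03  0.03] 0.04437873975102752 [ 0.0045 -0.0001 -0.0024]
(array([ 1.3, -1.2, 12.1]), array([ 0.0045, -0.0001, -0.0024]))
0.07961314451187294 248 0.11864044551393774 ((-3.239593505859375, 25.74090576171875), (61.37845230102539, 157.1985321044922), 2.772113084793091) [-0.03428027 -0.05243585] [0.02800661 0.10397864]
y [(-75, 139), (-72, 94), (-69, 79), (-66, 82), (-63, 78), (-60, 67), (-57, 64), (-54, 77), (-51, 94), (-48, 104), (-45, 108), (-42, 109), (-39, 110), (-36, 110), (-33, 110), (105, 122), (108, 118), (111, 115), (114, 115), (117, 121), (120, 133), (123, 153), (126, 179), (129, 194), (132, 187), (135, 157), (138, 122), (141, 100), (144, 96), (147, 101), (150, 106), (153, 105), (156, 95), (159, 78)]
x [(-46, 139), (-44, 144), (-42, 144), (-40, 139), (-38, 131), (-36, 119), (-34, 106), (-32, 96), (-30, 90), (-28, 88), (-26, 88), (-24, 90), (-22, 92), (-20, 93), (-18, 93), (-16, 93), (-14, 92), (-12, 91), (-10, 90), (-8, 89), (-6, 90), (-4, 93), (-2, 98), (0, 106), (2, 116), (4, 127), (6, 138), (8, 148),
[... 421 characters left out ...]
 115), (117, 121), (120, 133), (123, 154), (126, 179), (129, 194), (132, 187), (135, 157), (138, 122), (141, 100), (144, 96), (147, 101), (150, 106), (153, 105), (156, 95), (159, 78)]
x [(-46, 139), (-44, 144), (-42, 145), (-40, 140), (-38, 131), (-36, 119), (-34, 107), (-32, 96), (-30, 90), (-28, 88), (-26, 88), (-24, 90), (-22, 92), (-20, 93), (-18, 93), (-16, 93), (-14, 92), (-12, 91), (-10, 90), (-8, 89), (-6, 90), (-4, 93), (-2, 98), (0, 106), (2, 116), (4, 127), (6, 138), (8, 148), (10, 155), (12, 159), (14, 161), (16, 158), (18, 151), (20, 141), (22, 126), (24, 109), (26, 94), (28, 81), (30, 72), (32, 66), (34, 63), (36, 59), (38, 54), (40, 49), (42, 45), (44, 41), (46, 39), (48, 38)]
```

View pics/p8.png

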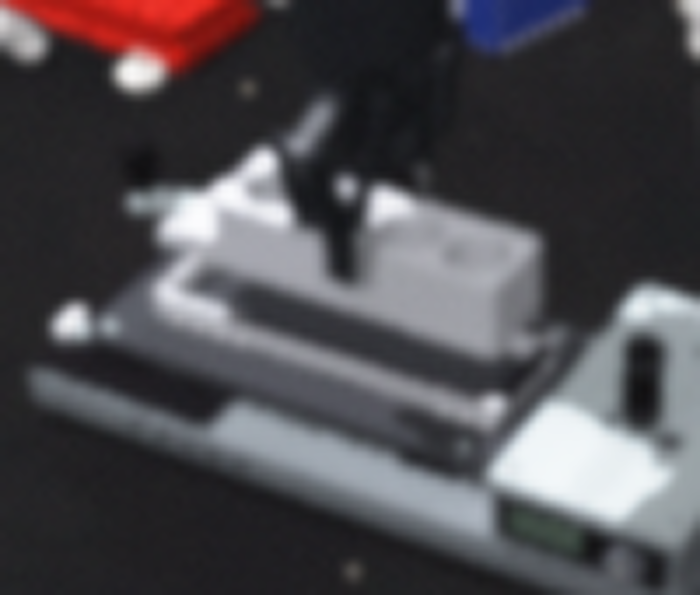

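Call:
apply_moves --rows '[{"xyz": [-0.5,-1.1,4],"turn": [0.003,0,-0.002],"grip": 0.3},{"xyz": [-0.5,-1.1,8],"turn": [0.003,0,-0.002],"grip": 0.3},{"xyz": [-0.5,-1.1,12],"turn": [0.003,0,-0.002],"grip": 0.3},{"xyz": [-0.5,-1.1,12],"turn": [0.003,0,-0.002],"grip": 0.3},{"xyz": [-0.5,-1.1,12],"turn": [0.003,0,-0.002],"grip": 0.3},{"xyz": [-0.5,-1.1,12],"turn": [0.003,0,-0.002],"grip": 0.3}]'

```text
clock: 19.88
tcp_pos: [0.5478, 0.0644, 0.0597]
orientation: [-0.001, 0.646, 0.764, -0.0]
wrist_force: [0.4, -0.3, -4.2]
finger_gap: 0.0443
grip_force: 94.3
```

```bash
python3 st.py
```

```text
19.8833 [-0.001   0.0274] [0.5478 0.0644 0.0597] [ 0.43 -0.33 -4.17] [-0.    0.02 -0.02] 0.04432148823512165 [-0.0012 -0.0006 -0.0006]
```

Block bottom is about 66 mm up. Descend in steps while watching the force.

Call:
apply_moves --rows '[{"xyz": [0,0.7,2],"turn": [0,0,0],"grip": 0.3},{"xyz": [0,0.7,4],"turn": [0,0,0],"grip": 0.3},{"xyz": [0,0.7,6],"turn": [0,0,0],"grip": 0.3},{"xyz": [0,0.7,8],"turn": [0,0,0],"grip": 0.3},{"xyz": [0,0.7,8],"turn": [0,0,0],"grip": 0.3},{"xyz": [0,0.7,8],"turn": [0,0,0],"grip": 0.3}]'

```text
clock: 20.38
tcp_pos: [0.5483, 0.0646, 0.0516]
orientation: [-0.001, 0.646, 0.764, -0.0]
wrist_force: [0.4, -0.1, -4.5]
finger_gap: 0.0444
grip_force: 94.3
```

```bash
python3 st.py
```

```text
20.3833 [-0.0005  0.0275] [0.5483 0.0646 0.0516] [ 0.41 -0.09 -4.54] [-0.02  0.03  0.  ] 0.044350978388745424 [-0.0013 -0.0006 -0.0005]
```

Call:
apply_moves --rows '[{"xyz": [0,0.3,3],"turn": [0,0,0],"grip": 0.3},{"xyz": [0,0.3,6],"turn": [0,0,0],"grip": 0.3},{"xyz": [0,0.3,9],"turn": [0,0,0],"grip": 0.3},{"xyz": [0,0.3,10.5],"turn": [0,0,0],"grip": 0.3},{"xyz": [0,0.3,10.5],"turn": [0,0,0],"grip": 0.3},{"xyz": [0,0.3,10.5],"turn": [0,0,0],"grip": 0.3}]'

```text
clock: 20.88
tcp_pos: [0.5487, 0.0646, 0.0411]
orientation: [-0.001, 0.646, 0.764, -0.0]
wrist_force: [-0.8, -0.6, -4.2]
finger_gap: 0.0445
grip_force: 94.5
```

```bash
python3 st.py
```

```text
20.8833 [-0.0001  0.0274] [0.5487 0.0646 0.0411] [-0.82 -0.62 -4.24] [-0.04  0.14  0.07] 0.04450347978629692 [-0.0013 -0.0005 -0.0005]
```

Call:
apply_moves --rows '[{"xyz": [0,0,1.5],"turn": [0,0,0],"grip": 0.3},{"xyz": [0,0,1.5],"turn": [0,0,0],"grip": 0.3},{"xyz": [0,0,1.5],"turn": [0,0,0],"grip": 0.3},{"xyz": [0,0,1],"turn": [0,0,0],"grip": 0.75},{"xyz": [0,0,1],"turn": [0,0,0],"grip": 0.75},{"xyz": [0,0,1],"turn": [0,0,0],"grip": 0.75},{"xyz": [0,0,1],"turn": [0,0,0],"grip": 0.75},{"xyz": [0,0,-30],"turn": [0,0,0],"grip": 0.75},{"xyz": [0,0,-70],"turn": [0,0,0],"grip": 0.75},{"xyz": [0,0,-110],"turn": [0,0,0],"grip": 0.75},{"xyz": [0,0,-110],"turn": [0,0,0],"grip": 0.75}]'

```text
clock: 21.8
tcp_pos: [0.554, 0.0645, 0.16]
orientation: [0.005, 0.646, 0.764, 0.004]
wrist_force: [1.7, -0.3, -0.0]
finger_gap: 0.0643
grip_force: 0.0
```

```bash
python3 st.py; cat > sc.py <<'E'
from m import *
q=cam('scene')
P=cloud(q);s=np.stack([(P[...,:2]-O)@X,(P[...,:2]-O)@Y],-1)
g=cv2.cvtColor(q['color'],cv2.COLOR_BGR2GRAY)
m=(abs(P[...,2]-.088)<.008)&(abs(s[...,0])<.035)&(s[...,1]>-.07)&(s[...,1]<.12)&(g>100)
print('blocktop',m.sum(),np.median(P[m][:,2]),cv2.minAreaRect((s[m]*1000).astype(np.float32)))
for lo,hi in((-.06,-.02),(.06,.11)):
    k=m&(s[...,1]>lo)&(s[...,1]<hi);print(lo,np.median(P[k][:,2]))
k=(P[...,2]>.085)&(P[...,2]<.112)&(s[...,1]>.12)&(s[...,1]<.21)&(s[...,0]>-.06)&(s[...,0]<.06)
print('knob',k.sum(),s[k].mean(0),P[k].mean(0))
k=(abs(P[...,2]-.115)<.006)&(np.hypot(P[...,0]-.557,P[...,1]+.0855)<.03);print('pintop',k.sum(),np.median(P[k],0))
E
python3 sc.py
```

```text
21.8 [0.0051 0.0265] [0.554  0.0645 0.16  ] [ 1.72 -0.29 -0.02] [ 0.01 -0.13  0.03] 0.0643435856820202 [ 0.0127  0.0021 -0.0005]
blocktop 321 0.08506672590050024 ((0.5929489135742188, 26.49319076538086), (157.6899871826172, 50.99760818481445), 89.05865478515625)
-0.06 0.08487272548470526
0.06 0.08471637677992694
knob 30 [0.01869582 0.17271375] [0.54300157 0.21099747 0.09747412]
pintop 24 [ 0.55205993 -0.09062362  0.11402978]
```

```bash
python3 - <<'E'
from m import *
print(s2w(.021,.178),go([*s2w(.021,.178),.120],TH))
E
```

```text
[0.54439191 0.21659395] (array([151.4,  16.6,  36.7]), array([ 0.0097,  0.0015, -0.0005]))
```

Call:
apply_moves --rows '[{"xyz": [40,10,0],"turn": [0,0,0],"grip": 0.55},{"xyz": [80,16,0],"turn": [0,0,0],"grip": 0.55},{"xyz": [120,18,0],"turn": [0,0,0],"grip": 0.55},{"xyz": [151,20,10],"turn": [0,0,0],"grip": 0.55},{"xyz": [151,20,30],"turn": [0,0,0],"grip": 0.55},{"xyz": [151,20,30],"turn": [0,0,0],"grip": 0.55},{"xyz": [151,20,30],"turn": [0,0,0],"grip": 0.55},{"xyz": [151,20,30],"turn": [0,0,0],"grip": 0.55},{"xyz": [151,20,30],"turn": [0,0,0],"grip": 0.55}]'

```text
clock: 22.6
tcp_pos: [0.5443, 0.2159, 0.1222]
orientation: [-0.0, 0.646, 0.763, 0.0]
wrist_force: [-0.7, -0.2, -0.3]
finger_gap: 0.0474
grip_force: 0.0
```

```bash
python3 - <<'E'
from m import *
print(go([*s2w(.021,.178),.065],TH))
E
```

```text
(array([ 0.6,  0.2, 57.2]), array([ 0.0003, -0.0005, -0.0021]))
```

Call:
apply_moves --rows '[{"xyz": [0.6,0,20],"turn": [0,0,0],"grip": 0.55},{"xyz": [0.6,0,40],"turn": [0,0,0],"grip": 0.55},{"xyz": [0.6,0,57],"turn": [0,0,0],"grip": 0.55},{"xyz": [0.6,0,57],"turn": [0,0,0],"grip": 0.55},{"xyz": [0.6,0,57],"turn": [0,0,0],"grip": 0.55},{"xyz": [0.6,0,57],"turn": [0,0,0],"grip": 0},{"xyz": [0.6,0,57],"turn": [0,0,0],"grip": 0},{"xyz": [0.6,0,57],"turn": [0,0,0],"grip": 0},{"xyz": [0.6,0,57],"turn": [0,0,0],"grip": 0},{"xyz": [0.6,0,57],"turn": [0,0,0],"grip": 0},{"xyz": [0.6,0,57],"turn": [0,0,0],"grip": 0}]' --force 25

```text
clock: 23.52
tcp_pos: [0.5449, 0.2175, 0.0661]
orientation: [0.001, 0.646, 0.764, 0.001]
wrist_force: [0.1, -1.4, 6.3]
finger_gap: 0.0154
grip_force: 25.8
```

```bash
python3 st.py
```

```text
23.5167 [0.0216 0.1788] [0.5449 0.2175 0.0661] [ 0.08 -1.38  6.33] [-0.36 -0.06 -0.01] 0.015388447057581257 [ 0.0026 -0.0001 -0.0007]
```

Call:
apply_moves --rows '[{"xyz": [-2.5,-6,0],"turn": [0,0,0],"grip": 0},{"xyz": [-5,-10.5,0],"turn": [0,0,0],"grip": 0},{"xyz": [-8.5,-15.5,0],"turn": [0,0,0],"grip": 0},{"xyz": [-12.5,-20.5,0],"turn": [0,0,0],"grip": 0},{"xyz": [-17.2,-25.2,0],"turn": [0,0,0],"grip": 0},{"xyz": [-22.3,-29.2,0],"turn": [0,0,0],"grip": 0},{"xyz": [-27.8,-32.6,0],"turn": [0,0,0],"grip": 0},{"xyz": [-33.5,-35.5,0],"turn": [0,0,0],"grip": 0},{"xyz": [-39.5,-37.8,0],"turn": [0,0,0],"grip": 0},{"xyz": [-45.6,-39.4,0],"turn": [0,0,0],"grip": 0},{"xyz": [-51.8,-40.3,0],"turn": [0,0,0],"grip": 0},{"xyz": [-55.5,-40.7,0],"turn": [0,0,0],"grip": 0}]'

```text
clock: 24.52
tcp_pos: [0.5097, 0.1572, 0.0656]
orientation: [-0.003, 0.645, 0.764, -0.0]
wrist_force: [-10.2, 5.1, 14.5]
finger_gap: 0.0155
grip_force: 26.6
```

```bash
python3 st.py
```

```text
24.5167 [-0.0232  0.1252] [0.5097 0.1572 0.0656] [-10.23   5.13  14.48] [1.14 2.05 0.28] 0.015489635726736445 [-0.0039 -0.0045  0.0014]
```

Call:
apply_moves --rows '[{"xyz": [-1,-2,-1],"turn": [0,0,0],"grip": 0},{"xyz": [-2,-4,-2],"turn": [0,0,0],"grip": 0},{"xyz": [-4,-4,-2],"turn": [0,0,0],"grip": 0},{"xyz": [-5,-4,-2],"turn": [0,0,0],"grip": 0},{"xyz": [-5,-4,-2],"turn": [0,0,0],"grip": 0},{"xyz": [-5,-4,-2],"turn": [0,0,0],"grip": 0}]'

```text
clock: 25.02
tcp_pos: [0.5096, 0.1508, 0.0661]
orientation: [-0.001, 0.646, 0.764, 0.0]
wrist_force: [3.2, 3.3, -4.3]
finger_gap: 0.0153
grip_force: 24.7
```

```bash
python3 st.py
```

```text
25.0167 [-0.0243  0.1189] [0.5096 0.1508 0.0661] [ 3.22  3.3  -4.33] [ 0.76 -0.54  0.11] 0.015319523059273633 [-0.0003 -0.0013 -0.0001]
```

Call:
apply_moves --rows '[{"xyz": [0,0,0],"turn": [0,0,0],"grip": 0.5},{"xyz": [0,0,0],"turn": [0,0,0],"grip": 0.5},{"xyz": [0,0,0],"turn": [0,0,0],"grip": 0.5},{"xyz": [0,0,0],"turn": [0,0,0],"grip": 0.5},{"xyz": [0,0,-30],"turn": [0,0,0],"grip": 0.5},{"xyz": [0,0,-70],"turn": [0,0,0],"grip": 0.5},{"xyz": [0,0,-100],"turn": [0,0,0],"grip": 0.5},{"xyz": [-40,0,-110],"turn": [0,0,0],"grip": 0.5},{"xyz": [-80,0,-110],"turn": [0,0,0],"grip": 0.5},{"xyz": [-120,0,-110],"turn": [0,0,0],"grip": 0.5},{"xyz": [-160,0,-110],"turn": [0,0,0],"grip": 0.5},{"xyz": [-200,0,-110],"turn": [0,0,0],"grip": 0.5}]'

```text
clock: 26.02
tcp_pos: [0.5426, -0.0488, 0.1767]
orientation: [-0.0, 0.646, 0.764, -0.0]
wrist_force: [0.4, 0.3, -0.0]
finger_gap: 0.0431
grip_force: 0.0
```

```bash
python3 sc.py; python3 - <<'E'
from m import *
r=cam('top');np.savez('t4.npz',**r);P=cloud(r);s=np.stack([(P[...,:2]-O)@X,(P[...,:2]-O)@Y],-1)
k=(P[...,2]>.09)&(P[...,2]<.112)&(s[...,1]>.105)&(s[...,1]<.2)&(abs(s[...,0])<.06);print('knob top',k.sum(),s[k].mean(0) if k.sum() else '')
E
```

```text
blocktop 310 0.08516049164607181 ((-0.3544635772705078, 33.0501594543457), (52.71300506591797, 170.17813110351562), 0.5252795815467834)
-0.06 0.08517769289001564
0.06 0.08517496397851976
knob 19 [-0.02812339  0.12588263] [0.50464799 0.15701418 0.09823715]
pintop 24 [ 0.5534687  -0.09097516  0.11392293]
knob top 21 [-0.02539218  0.1285597 ]
```

```bash
python3 - <<'E'
from m import *
print(go([*s2w(-.026,.166),.175],TH))
E
```

```text
(array([253.2,  -3.3,   0.8]), array([-0.0002,  0.0018, -0.0077]))
```

Call:
apply_moves --rows '[{"xyz": [40,-3,0],"turn": [0,0,0],"grip": 0},{"xyz": [80,-3,0],"turn": [0,0,0],"grip": 0},{"xyz": [120,-3,0],"turn": [0,0,0],"grip": 0},{"xyz": [160,-3,0],"turn": [0,0,0],"grip": 0},{"xyz": [200,-3,0],"turn": [0,0,0],"grip": 0},{"xyz": [240,-3,0],"turn": [0,0,0],"grip": 0},{"xyz": [251,-3,20],"turn": [0,0,0],"grip": 0},{"xyz": [251,-3,50],"turn": [0,0,0],"grip": 0},{"xyz": [251,-3,80],"turn": [0,0,0],"grip": 0},{"xyz": [251,-3,110],"turn": [0,0,0],"grip": 0},{"xyz": [251,-3,110],"turn": [0,0,0],"grip": 0},{"xyz": [251,-3,110],"turn": [0,0,0],"grip": 0}]'

```text
clock: 27.12
tcp_pos: [0.4959, 0.2, 0.0654]
orientation: [-0.002, 0.646, 0.764, -0.002]
wrist_force: [-0.2, 0.0, 0.3]
finger_gap: 0.0002
grip_force: 0.0
```

```bash
python3 st.py
```

```text
27.1167 [-0.0296  0.1697] [0.4959 0.2    0.0654] [-0.21  0.01  0.27] [ 0.06 -0.01  0.01] 0.0002098962367409849 [-0.0052 -0.0001 -0.0001]
```

Push toward -y (tool -x), in small steps.

Call:
apply_moves --rows '[{"xyz": [-6,2,2],"turn": [0,0,0],"grip": 0},{"xyz": [-12,2,2],"turn": [0,0,0],"grip": 0},{"xyz": [-18,2,2],"turn": [0,0,0],"grip": 0},{"xyz": [-22,2,2],"turn": [0,0,0],"grip": 0},{"xyz": [-26,2,2],"turn": [0,0,0],"grip": 0},{"xyz": [-30,2,2],"turn": [0,0,0],"grip": 0},{"xyz": [-30,2,2],"turn": [0,0,0],"grip": 0},{"xyz": [-30,2,2],"turn": [0,0,0],"grip": 0}]'

```text
clock: 27.78
tcp_pos: [0.5051, 0.1704, 0.0646]
orientation: [-0.0, 0.646, 0.763, -0.0]
wrist_force: [-0.3, 1.3, 0.3]
finger_gap: 0.0002
grip_force: 0.0
```

```bash
python3 st.py
```

```text
27.7833 [-0.0254  0.139 ] [0.5051 0.1704 0.0646] [-0.35  1.28  0.33] [-0.01 -0.03  0.03] 0.0002077180177395914 [-0.0004 -0.0001 -0.0013]
```

Call:
apply_moves --rows '[{"xyz": [-1.5,0,0],"turn": [0,0,0],"grip": 0},{"xyz": [-3,0,0],"turn": [0,0,0],"grip": 0},{"xyz": [-3,0,0],"turn": [0,0,0],"grip": 0},{"xyz": [-3,0,0],"turn": [0,0,0],"grip": 0}]'

```text
clock: 28.12
tcp_pos: [0.5051, 0.1697, 0.0645]
orientation: [-0.002, 0.645, 0.764, 0.001]
wrist_force: [-1.3, 6.4, 0.9]
finger_gap: 0.0001
grip_force: 3.2
```

```bash
python3 st.py;python3 sc.py
```

```text
28.1167 [-0.0255  0.1383] [0.5051 0.1697 0.0645] [-1.26  6.4   0.91] [ 1.27  0.23 -0.02] 6.225954759644901e-05 [-0.0005 -0.004   0.0009]
blocktop 313 0.08525016175579492 ((-0.15169906616210938, 29.020671844482422), (51.375614166259766, 163.38014221191406), 0.7304242253303528)
-0.06 0.08531240009117891
0.06 0.08499157751975223
knob 41 [-0.03087234  0.13018565] [0.50121993 0.16079851 0.10164589]
pintop 23 [ 0.55330263 -0.08960521  0.11317433]
```

Call:
apply_moves --rows '[{"xyz": [10,0,0],"turn": [0,0,0],"grip": 0},{"xyz": [15,0,-20],"turn": [0,0,0],"grip": 0.5},{"xyz": [15,0,-60],"turn": [0,0,0],"grip": 0.5},{"xyz": [15,0,-100],"turn": [0,0,0],"grip": 0.5},{"xyz": [15,0,-125],"turn": [0,0,0],"grip": 0.5},{"xyz": [-20,0,-125],"turn": [0,0,0],"grip": 0.5},{"xyz": [-60,0,-125],"turn": [0,0,0],"grip": 0.5},{"xyz": [-100,0,-125],"turn": [0,0,0],"grip": 0.5},{"xyz": [-140,0,-125],"turn": [0,0,0],"grip": 0.5},{"xyz": [-180,0,-125],"turn": [0,0,0],"grip": 0.5},{"xyz": [-180,0,-125],"turn": [0,0,0],"grip": 0.5},{"xyz": [-180,0,-125],"turn": [0,0,0],"grip": 0.5}]'

```text
clock: 29.17
tcp_pos: [0.5356, -0.0115, 0.189]
orientation: [-0.001, 0.647, 0.762, -0.0]
wrist_force: [-0.1, -0.2, -0.1]
finger_gap: 0.0426
grip_force: 0.0
```

```bash
python3 st.py; cat > vi.py <<'E'
from m import *
for n in('top','scene'):
    r=cam(n);np.savez(n+'v.npz',**r);P=cloud(r)
    A=(P[...,0]>.44)&(P[...,0]<.66)&(P[...,1]<-.24)&(P[...,1]>-.47)
    m=A&(P[...,2]>.03)&(P[...,2]<.07);k,l,st,ce=cv2.connectedComponentsWithStats(m.astype(np.uint8))
    for i in range(1,k):
        if st[i,4]>8:
            q=P[l==i];t=q[q[:,2]>.052];print(n,st[i,4],'all',q.mean(0).round(4),'top',len(t),t.mean(0).round(4),t.min(0).round(4),t.max(0).round(4))
    g=cv2.cvtColor(r['color'],cv2.COLOR_BGR2HSV);d=A&(g[...,1]>40)&(g[...,2]>120)&(P[...,2]<.03)
    c=max(blob(d,amin=1),key=cv2.contourArea);M=cv2.moments(c);print('dish',ray(r,M['m10']/M['m00'],M['m01']/M['m00'],.013),M['m00'])
    p=A&(P[...,2]<.01)&(g[...,1]<40)&(g[...,2]>150);print('paper',cv2.minAreaRect((P[p][:,:2]*1000).astype(np.float32)))
E
python3 vi.py
```

```text
29.1667 [-0.0257 -0.0455] [ 0.5356 -0.0115  0.189 ] [-0.09 -0.17 -0.05] [-0.04  0.06  0.02] 0.04257795307266363 [-0.0014 -0.0002 -0.0048]
top 58 all [ 0.5817 -0.2874  0.0499] top 32 [ 0.5846 -0.2891  0.0571] [ 0.5755 -0.2986  0.0529] [ 0.5932 -0.2804  0.0633]
top 58 all [ 0.5782 -0.3911  0.0496] top 30 [ 0.5798 -0.3931  0.057 ] [ 0.5701 -0.4024  0.0523] [ 0.5915 -0.3834  0.0647]
top 58 all [ 0.4934 -0.4024  0.0502] top 33 [ 0.4942 -0.4049  0.0575] [ 0.4844 -0.4144  0.0521] [ 0.5048 -0.3954  0.0636]
dish [ 0.53088518 -0.35213051  0.013     ] 104.0
paper ((536.6888427734375, -365.247802734375), (177.87026977539062, 212.07872009277344), 1.5816911458969116)
scene 88 all [ 0.5772 -0.2962  0.0474] top 37 [ 0.5808 -0.295   0.0567] [ 0.569  -0.3043  0.0522] [ 0.5916 -0.2844  0.0598]
scene 103 all [ 0.5732 -0.3999  0.0464] top 38 [ 0.5769 -0.3986  0.0569] [ 0.5671 -0.4089  0.0532] [ 0.589  -0.3882  0.0604]
scene 111 all [ 0.4875 -0.4107  0.0473] top 44 [ 0.4916 -0.4096  0.0571] [ 0.4819 -0.4194  0.0521] [ 0.5059 -0.4004  0.0606]
dish [ 0.52292704 -0.35779217  0.013     ] 88.5
paper ((549.921875, -355.343017578125), (228.84474182128906, 220.2666015625), 89.84113311767578)
```

```bash
python3 - <<'E'
from m import *
print(O)
for f in('t4.npz','topv.npz'):
    r=dict(np.load(f));P=cloud(r);s=np.stack([(P[...,:2]-O)@X,(P[...,:2]-O)@Y],-1)
    g=cv2.cvtColor(r['color'],cv2.COLOR_BGR2GRAY)
    m=(abs(P[...,2]-.086)<.006)&(abs(s[...,0])<.04)&(s[...,1]>-.1)&(s[...,1]<.14)
    n,l,st,ce=cv2.connectedComponentsWithStats(m.astype(np.uint8))
    for i in range(1,n):
        if st[i,4]>20:k=l==i;print(f,st[i,4],cv2.minAreaRect((s[k]*1000).astype(np.float32)),s[k].min(0).round(4),s[k].max(0).round(4))
    G=g.astype(np.float32)
    def samp(a,b,h):
        uv=proj(r,[*s2w(a,b),h]);return cv2.remap(G,np.float32([[uv[0]]]),np.float32([[uv[1]]]),cv2.INTER_LINEAR)[0,0]
    print([(int(round(y*1000)),int(np.mean([samp(x,y,.086) for x in np.arange(-.010,-.003,.002)])),int(np.mean([samp(x,y,.086) for x in (-.021,-.02,-.019)]))) for y in np.arange(-.06,.14,.003)])
E
```

```text
[0.55337083 0.03758451]
t4.npz 250 ((0.7142982482910156, 43.846092224121094), (46.933311462402344, 126.69873809814453), 0.5844144821166992) [-0.0226 -0.0193] [0.0247 0.107 ]
[(-60, 229, 231), (-57, 229, 231), (-54, 229, 231), (-51, 228, 230), (-48, 228, 230), (-45, 227, 229), (-42, 225, 228), (-39, 224, 228), (-36, 223, 226), (-33, 221, 225), (-30, 219, 224), (-27, 216, 223), (-24, 213, 221), (-21, 209, 219), (-18, 204, 216), (-15, 197, 213), (-12, 189, 207), (-9, 180, 201), (-6, 185, 194), (-3, 212, 185), (0, 241, 181), (3, 248, 204), (6, 249, 222), (9, 249, 230), (12, 246, 238), (15, 227, 240), (18, 190, 236), (21, 198, 235), (24, 222, 234), (27, 243, 229), (30, 251, 225), (33, 251, 231), (36, 249, 237), (39, 250, 236), (42, 250, 231), (45, 250, 230), (48, 248, 230), (51, 217, 229), (54, 190, 238), (57, 194, 241), (60, 214, 236), (63, 238, 234), (66, 251, 234), (69, 252, 231), (72, 250, 233), (75, 250, 241), (78, 251, 241), (81, 251, 236), (84, 250, 235), (87, 227, 234), (90, 193, 228), (93, 190, 224), (96, 206, 234), (99, 232, 237), (102, 249, 236), (105, 253, 229), (108, 252, 210
[... 707 characters left out ...]
231), (12, 227, 230), (15, 227, 229), (18, 225, 228), (21, 224, 227), (24, 222, 226), (27, 220, 225), (30, 217, 223), (33, 213, 221), (36, 208, 218), (39, 202, 215), (42, 194, 210), (45, 186, 204), (48, 182, 196), (51, 191, 188), (54, 185, 188), (57, 195, 211), (60, 215, 233), (63, 239, 234), (66, 251, 234), (69, 252, 231), (72, 250, 234), (75, 250, 241), (78, 251, 241), (81, 251, 237), (84, 250, 235), (87, 228, 235), (90, 194, 229), (93, 191, 224), (96, 207, 234), (99, 232, 238), (102, 249, 234), (105, 252, 205), (108, 238, 186), (111, 200, 147), (114, 230, 81), (117, 240, 62), (120, 241, 67), (123, 242, 67), (126, 231, 67), (129, 186, 79), (132, 181, 166), (135, 232, 233), (138, 177, 161)]
```

```bash
python3 - <<'E'
from m import *
print(go([.5842,-.2892,.12],TH))
for w in(-.0265,.0105,.0475): print(s2w(.0004,w))
E
```

```text
(array([-284.4,    2. ,   68.8]), array([-0.0016, -0.0009, -0.0006]))
[0.5581846  0.01152233]
[0.55201416 0.04800418]
[0.54584371 0.08448603]
```

Call:
apply_moves --rows '[{"xyz": [-40,0,0],"turn": [0,0,0],"grip": 0.5},{"xyz": [-80,0,0],"turn": [0,0,0],"grip": 0.5},{"xyz": [-120,0,0],"turn": [0,0,0],"grip": 0.5},{"xyz": [-160,0,0],"turn": [0,0,0],"grip": 0.5},{"xyz": [-200,1,0],"turn": [0,0,0],"grip": 0.5},{"xyz": [-240,2,0],"turn": [0,0,0],"grip": 0.5},{"xyz": [-270,2,30],"turn": [0,0,0],"grip": 0.5},{"xyz": [-284,2,60],"turn": [0,0,0],"grip": 0.5},{"xyz": [-284,2,69],"turn": [0,0,0],"grip": 0.5},{"xyz": [-284,2,69],"turn": [0,0,0],"grip": 0.5},{"xyz": [-284,2,69],"turn": [0,0,0],"grip": 0.5},{"xyz": [-284,2,69],"turn": [0,0,0],"grip": 0.5}]'

```text
clock: 30.27
tcp_pos: [0.5857, -0.2876, 0.122]
orientation: [0.0, 0.645, 0.764, 0.0]
wrist_force: [0.4, 0.4, 0.2]
finger_gap: 0.0426
grip_force: 0.0
```

```bash
python3 - <<'E'
from m import *
print(go([.5842,-.2892,.005],TH))
E
```

```text
(array([ -1.3,  -1.8, 117. ]), array([0.0007, 0.0006, 0.0021]))
```

Call:
apply_moves --rows '[{"xyz": [-1.3,-1.5,30],"turn": [0,0,0],"grip": 0.5},{"xyz": [-1.3,-1.5,60],"turn": [0,0,0],"grip": 0.5},{"xyz": [-1.3,-1.5,90],"turn": [0,0,0],"grip": 0.5},{"xyz": [-1.3,-1.5,112],"turn": [0,0,0],"grip": 0.5},{"xyz": [-1.3,-1.5,117],"turn": [0,0,0],"grip": 0.5},{"xyz": [-1.3,-1.5,117],"turn": [0,0,0],"grip": 0.5},{"xyz": [-1.3,-1.5,117],"turn": [0,0,0],"grip": 0.5},{"xyz": [-1.3,-1.5,117],"turn": [0,0,0],"grip": 0.2},{"xyz": [-1.3,-1.5,117],"turn": [0,0,0],"grip": 0.2},{"xyz": [-1.3,-1.5,117],"turn": [0,0,0],"grip": 0.2},{"xyz": [-1.3,-1.5,117],"turn": [0,0,0],"grip": 0.2},{"xyz": [-1.3,-1.5,117],"turn": [0,0,0],"grip": 0.2}]' --force 25

```text
clock: 31.27
tcp_pos: [0.5851, -0.2918, 0.006]
orientation: [0.002, 0.646, 0.764, 0.0]
wrist_force: [0.9, 1.1, 7.3]
finger_gap: 0.0254
grip_force: 24.4
```

```bash
python3 st.py
```

```text
31.2667 [-0.0236 -0.3301] [ 0.5851 -0.2918  0.006 ] [0.94 1.09 7.29] [ 0.23 -0.09  0.01] 0.02540547910933383 [ 0.0031  0.0024 -0.0005]
```

```bash
python3 - <<'E'
from m import *
print(go([*s2w(.0004,-.0292),.14],TH))
E
```

```text
(array([ 300.6,   24.3, -134.6]), array([ 0.0031,  0.0024, -0.0005]))
```

Call:
apply_moves --rows '[{"xyz": [0,0,-40],"turn": [0,0,0],"grip": 0.2},{"xyz": [0,0,-80],"turn": [0,0,0],"grip": 0.2},{"xyz": [0,0,-120],"turn": [0,0,0],"grip": 0.2},{"xyz": [10,5,-150],"turn": [0,0,0],"grip": 0.2},{"xyz": [50,24,-150],"turn": [0,0,0],"grip": 0.2},{"xyz": [90,24,-150],"turn": [0,0,0],"grip": 0.2},{"xyz": [130,24,-150],"turn": [0,0,0],"grip": 0.2},{"xyz": [170,24,-150],"turn": [0,0,0],"grip": 0.2},{"xyz": [210,24,-150],"turn": [0,0,0],"grip": 0.2},{"xyz": [250,24,-150],"turn": [0,0,0],"grip": 0.2},{"xyz": [285,24,-145],"turn": [0,0,0],"grip": 0.2},{"xyz": [300.5,24,-135],"turn": [0,0,0],"grip": 0.2}]'

```text
clock: 32.27
tcp_pos: [0.5569, 0.0133, 0.1405]
orientation: [0.001, 0.644, 0.765, 0.001]
wrist_force: [0.1, 0.0, -0.3]
finger_gap: 0.0255
grip_force: 24.9
```

Call:
apply_moves --rows '[{"xyz": [0,0,25],"turn": [0,0,0],"grip": 0.2},{"xyz": [0,0,35],"turn": [0,0,0],"grip": 0.2},{"xyz": [0,0,35],"turn": [0,0,0],"grip": 0.2},{"xyz": [0,0,35],"turn": [0,0,0],"grip": 0.2},{"xyz": [0,0,35],"turn": [0,0,0],"grip": 0.2},{"xyz": [0,0,35],"turn": [0,0,0],"grip": 0.2}]'

```text
clock: 32.77
tcp_pos: [0.5581, 0.0085, 0.1046]
orientation: [0.0, 0.646, 0.763, 0.0]
wrist_force: [0.3, -0.8, 0.5]
finger_gap: 0.0255
grip_force: 24.9
```

```bash
python3 st.py;  cat > w.py <<'E'
from m import *
import sys
y=float(sys.argv[1]);z=float(sys.argv[2]);print(go([*s2w(.0004,y),z],TH))
q=cam('scene');np.savez('sw.npz',**q);P=cloud(q);s=np.stack([(P[...,:2]-O)@X,(P[...,:2]-O)@Y],-1)
tz=env.get_state()['tcp_pos'][2]
# held vial: bright points below tips
g=cv2.cvtColor(q['color'],cv2.COLOR_BGR2GRAY)
m=(abs(s[...,0])<.03)&(abs(s[...,1]-y)<.03)&(P[...,2]>.09)&(P[...,2]<tz+.02)&(g>90)
p=P[m];print('vial pts',m.sum(),s[m].mean(0).round(4),p[:,2].min(),np.percentile(s[m][:,1],[5,95]).round(4))
E
python3 w.py -.0292 .066
```

```text
32.7667 [-0.0002 -0.0294] [0.5581 0.0085 0.1046] [ 0.26 -0.82  0.47] [ 0.02 -0.04 -0.01] 0.025503910348532922 [ 0.0011  0.0001 -0.0019]
(array([ 0.2,  0.6, 38.6]), array([ 0.0011,  0.0001, -0.0019]))
vial pts 45 [-0.0091 -0.0373] 0.1030141767446161 [-0.0454 -0.0259]
```

Call:
apply_moves --rows '[{"xyz": [0,0.6,6],"turn": [0,0,0],"grip": 0.2},{"xyz": [0,0.6,12],"turn": [0,0,0],"grip": 0.2},{"xyz": [0,0.6,17],"turn": [0,0,0],"grip": 0.2},{"xyz": [0,0.6,20],"turn": [0,0,0],"grip": 0.2},{"xyz": [0,0.6,20],"turn": [0,0,0],"grip": 0.2},{"xyz": [0,0.6,20],"turn": [0,0,0],"grip": 0.2}]'

```text
clock: 33.32
tcp_pos: [0.5572, 0.0097, 0.0828]
orientation: [-0.001, 0.646, 0.764, -0.0]
wrist_force: [1.2, -0.4, -0.4]
finger_gap: 0.0258
grip_force: 24.9
```

```bash
python3 st.py
```

```text
33.3167 [-0.0009 -0.0282] [0.5572 0.0097 0.0828] [ 1.16 -0.37 -0.41] [-0.    0.01  0.01] 0.025842701747696498 [-0.0018 -0.0008 -0.0005]
```

Call:
apply_moves --rows '[{"xyz": [0,0.5,5],"turn": [0,0,0],"grip": 0.2},{"xyz": [0,0.5,10],"turn": [0,0,0],"grip": 0.2},{"xyz": [0,0.5,14],"turn": [0,0,0],"grip": 0.2},{"xyz": [0,0.5,16],"turn": [0,0,0],"grip": 0.2},{"xyz": [0,0.5,16],"turn": [0,0,0],"grip": 0.2},{"xyz": [0,0.5,16],"turn": [0,0,0],"grip": 0.2}]'

```text
clock: 33.82
tcp_pos: [0.5579, 0.0097, 0.0671]
orientation: [-0.001, 0.646, 0.764, -0.0]
wrist_force: [0.6, -0.4, 0.4]
finger_gap: 0.0254
grip_force: 24.9
```

```bash
python3 st.py
```

```text
33.8167 [-0.0002 -0.0282] [0.5579 0.0097 0.0671] [ 0.57 -0.37  0.36] [-0.04 -0.03 -0.03] 0.02537094329512408 [-0.0013 -0.0007 -0.0005]
```

```bash
python3 - <<'E'
from m import *
print(go([.5797,-.393,.12],TH))
E
```

```text
(array([-400.7,  -45.5,  -53.1]), array([-0.0013, -0.0007, -0.0005]))
```

Call:
apply_moves --rows '[{"xyz": [0,0,0],"turn": [0,0,0],"grip": 0.5},{"xyz": [0,0,0],"turn": [0,0,0],"grip": 0.5},{"xyz": [0,0,0],"turn": [0,0,0],"grip": 0.5},{"xyz": [0,0,0],"turn": [0,0,0],"grip": 0.5},{"xyz": [0,0,-20],"turn": [0,0,0],"grip": 0.5},{"xyz": [0,0,-60],"turn": [0,0,0],"grip": 0.5},{"xyz": [0,0,-95],"turn": [0,0,0],"grip": 0.5},{"xyz": [-40,-6,-95],"turn": [0,0,0],"grip": 0.5},{"xyz": [-80,-12,-95],"turn": [0,0,0],"grip": 0.5},{"xyz": [-120,-18,-95],"turn": [0,0,0],"grip": 0.5},{"xyz": [-160,-24,-95],"turn": [0,0,0],"grip": 0.5},{"xyz": [-200,-30,-95],"turn": [0,0,0],"grip": 0.5}]'

```text
clock: 34.82
tcp_pos: [0.5617, -0.1943, 0.1627]
orientation: [-0.0, 0.645, 0.764, 0.0]
wrist_force: [0.6, 0.6, -0.6]
finger_gap: 0.0425
grip_force: 0.0
```

```bash
python3 - <<'E'
from m import *
print(go([.5797,-.393,.12],TH))
E
```

```text
(array([-199. ,  -15.4,   42.7]), array([-0.    , -0.0001,  0.    ]))
```

Call:
apply_moves --rows '[{"xyz": [-40,-3,0],"turn": [0,0,0],"grip": 0.5},{"xyz": [-80,-6,0],"turn": [0,0,0],"grip": 0.5},{"xyz": [-120,-9,0],"turn": [0,0,0],"grip": 0.5},{"xyz": [-160,-12,15],"turn": [0,0,0],"grip": 0.5},{"xyz": [-199,-15,30],"turn": [0,0,0],"grip": 0.5},{"xyz": [-199,-15,42],"turn": [0,0,0],"grip": 0.5},{"xyz": [-199,-15,42],"turn": [0,0,0],"grip": 0.5},{"xyz": [-199,-15,42],"turn": [0,0,0],"grip": 0.5},{"xyz": [-199,-15,42],"turn": [0,0,0],"grip": 0.5}]'

```text
clock: 35.57
tcp_pos: [0.5803, -0.3903, 0.121]
orientation: [-0.0, 0.645, 0.764, 0.0]
wrist_force: [0.4, -0.3, 0.4]
finger_gap: 0.043
grip_force: 0.0
```

```bash
python3 vi.py; python3 - <<'E'
from m import *
print(go([.5797,-.393,.005],TH))
r=dict(np.load('topv.npz'))
for f in('topv.npz','scenev.npz'):
    r=dict(np.load(f));P=cloud(r);s=np.stack([(P[...,:2]-O)@X,(P[...,:2]-O)@Y],-1)
    m=(abs(s[...,0])<.03)&(s[...,1]>-.06)&(s[...,1]<.1)&(P[...,2]>.108)&(P[...,2]<.13)
    print(f,m.sum(),s[m].mean(0),np.median(P[m][:,2]),s[m].min(0),s[m].max(0))
E
```

```text
(array([ -2.5,  -1.4, 116.6]), array([0.0002, 0.0004, 0.001 ]))
topv.npz 33 [-0.00243523 -0.02643826] 0.1182969638544713 [-0.01107907 -0.03540635] [ 0.00745038 -0.01780428]Traceback (most recent call last):
  File "vi.py", line 10, in <module>
    c=max(blob(d,amin=1),key=cv2.contourArea);M=cv2.moments(c);print('dish',ray(r,M['m10']/M['m00'],M['m01']/M['m00'],.013),M['m00'])
ValueError: max() iterable argument is empty
<stdin>:7: RuntimeWarning: Mean of empty slice.
  ret = um.true_divide(
  return _methods._mean(a, axis=axis, dtype=dtype,
  ret = ret.dtype.type(ret / rcount)
Traceback (most recent call last):
ValueError: zero-size array to reduction operation minimum which has no identity
```

Vial 1 is in well 1: its top is at 118 mm and its y is on target. Next vial.

Call:
apply_moves --rows '[{"xyz": [-1,-1,30],"turn": [0,0,0],"grip": 0.5},{"xyz": [-1,-1,60],"turn": [0,0,0],"grip": 0.5},{"xyz": [-1,-1,90],"turn": [0,0,0],"grip": 0.5},{"xyz": [-1,-1,111],"turn": [0,0,0],"grip": 0.5},{"xyz": [-1,-1,116],"turn": [0,0,0],"grip": 0.5},{"xyz": [-1,-1,116],"turn": [0,0,0],"grip": 0.5},{"xyz": [-1,-1,116],"turn": [0,0,0],"grip": 0.5},{"xyz": [-1,-1,116],"turn": [0,0,0],"grip": 0.2},{"xyz": [-1,-1,116],"turn": [0,0,0],"grip": 0.2},{"xyz": [-1,-1,116],"turn": [0,0,0],"grip": 0.2},{"xyz": [-1,-1,116],"turn": [0,0,0],"grip": 0.2},{"xyz": [-1,-1,116],"turn": [0,0,0],"grip": 0.2}]' --force 25

```text
clock: 36.62
tcp_pos: [0.5807, -0.3936, 0.007]
orientation: [0.002, 0.646, 0.764, 0.0]
wrist_force: [-0.1, 0.4, 7.7]
finger_gap: 0.0256
grip_force: 24.5
```

```bash
python3 st.py; python3 - <<'E'
from m import *
s=env.get_state();off=w2s([.5797,-.393])-w2s(s['tcp_pos']);print(off)
print(go([*s2w(.0008,.0105-off[1]),.14],TH))
E
```

```text
36.6167 [-0.0449 -0.4297] [ 0.5807 -0.3936  0.007 ] [-0.13  0.42  7.69] [ 0.18 -0.03  0.04] 0.02557709663267862 [ 0.0025  0.0028 -0.0005]
[-0.00093496  0.00074027]
(array([ 439.1,   45.8, -134.1]), array([ 0.0025,  0.0028, -0.0005]))
```

Call:
apply_moves --rows '[{"xyz": [0,0,-40],"turn": [0,0,0],"grip": 0.2},{"xyz": [0,0,-80],"turn": [0,0,0],"grip": 0.2},{"xyz": [0,0,-120],"turn": [0,0,0],"grip": 0.2},{"xyz": [20,5,-150],"turn": [0,0,0],"grip": 0.2},{"xyz": [60,12,-150],"turn": [0,0,0],"grip": 0.2},{"xyz": [100,20,-150],"turn": [0,0,0],"grip": 0.2},{"xyz": [140,28,-150],"turn": [0,0,0],"grip": 0.2},{"xyz": [180,34,-150],"turn": [0,0,0],"grip": 0.2},{"xyz": [220,40,-150],"turn": [0,0,0],"grip": 0.2},{"xyz": [260,46,-150],"turn": [0,0,0],"grip": 0.2},{"xyz": [300,46,-150],"turn": [0,0,0],"grip": 0.2},{"xyz": [340,46,-150],"turn": [0,0,0],"grip": 0.2}]'

```text
clock: 37.62
tcp_pos: [0.568, -0.0478, 0.1551]
orientation: [0.0, 0.646, 0.764, 0.0]
wrist_force: [0.4, 0.6, -0.2]
finger_gap: 0.0253
grip_force: 24.9
```

Call:
apply_moves --rows '[{"xyz": [40,0,0],"turn": [0,0,0],"grip": 0.2},{"xyz": [80,0,0],"turn": [0,0,0],"grip": 0.2},{"xyz": [99,0,0],"turn": [0,0,0],"grip": 0.2},{"xyz": [99,0,0],"turn": [0,0,0],"grip": 0.2},{"xyz": [99,0,25],"turn": [0,0,0],"grip": 0.2},{"xyz": [99,0,50],"turn": [0,0,0],"grip": 0.2},{"xyz": [99,0,50],"turn": [0,0,0],"grip": 0.2},{"xyz": [99,0,50],"turn": [0,0,0],"grip": 0.2},{"xyz": [99,0,50],"turn": [0,0,0],"grip": 0.2}]'

```text
clock: 38.37
tcp_pos: [0.5523, 0.0474, 0.1055]
orientation: [0.0, 0.646, 0.763, 0.0]
wrist_force: [0.3, 0.3, -0.1]
finger_gap: 0.0253
grip_force: 24.9
```

```bash
python3 -c "
from m import *
print(go([*s2w(.0008,.0098),.085],TH),env.get_state()['tcp_pos'])"
```

```text
(array([-0.1,  0.2, 20.5]), array([ 0.0003, -0.0002, -0.0014])) [0.55231931 0.0473989  0.10552916]
```

Call:
apply_moves --rows '[{"xyz": [0,0.2,6],"turn": [0,0,0],"grip": 0.2},{"xyz": [0,0.2,12],"turn": [0,0,0],"grip": 0.2},{"xyz": [0,0.2,17],"turn": [0,0,0],"grip": 0.2},{"xyz": [0,0.2,20],"turn": [0,0,0],"grip": 0.2},{"xyz": [0,0.2,20],"turn": [0,0,0],"grip": 0.2},{"xyz": [0,0.2,20],"turn": [0,0,0],"grip": 0.2}]'

```text
clock: 38.87
tcp_pos: [0.5515, 0.0482, 0.0841]
orientation: [-0.001, 0.646, 0.764, -0.0]
wrist_force: [-0.3, -0.5, -0.1]
finger_gap: 0.0257
grip_force: 24.9
```

```bash
python3 st.py
```

```text
38.8667 [-0.0001  0.0108] [0.5515 0.0482 0.0841] [-0.29 -0.53 -0.1 ] [-0.05  0.03 -0.03] 0.02571815546718636 [-0.0015 -0.0007 -0.0005]
```

Call:
apply_moves --rows '[{"xyz": [-0.5,0.5,5],"turn": [0,0,0],"grip": 0.2},{"xyz": [-0.5,0.5,10],"turn": [0,0,0],"grip": 0.2},{"xyz": [-0.5,0.5,14],"turn": [0,0,0],"grip": 0.2},{"xyz": [-0.5,0.5,15.5],"turn": [0,0,0],"grip": 0.2},{"xyz": [-0.5,0.5,15.5],"turn": [0,0,0],"grip": 0.2},{"xyz": [-0.5,0.5,15.5],"turn": [0,0,0],"grip": 0.2}]'

```text
clock: 39.37
tcp_pos: [0.5522, 0.0478, 0.0686]
orientation: [-0.001, 0.646, 0.764, -0.0]
wrist_force: [1.1, -0.0, 0.5]
finger_gap: 0.0255
grip_force: 24.9
```

```bash
python3 st.py; python3 - <<'E'
from m import *
print(go([.4941,-.4046,.12],TH))
E
```

```text
39.3667 [0.0005 0.0102] [0.5522 0.0478 0.0686] [ 1.05 -0.01  0.46] [ 0.02 -0.03 -0.02] 0.025484123423448055 [-0.0012 -0.0006 -0.0005]
(array([-436.4, -132.5,  -51.5]), array([-0.0012, -0.0006, -0.0005]))
```

Call:
apply_moves --rows '[{"xyz": [0,0,0],"turn": [0,0,0],"grip": 0.5},{"xyz": [0,0,0],"turn": [0,0,0],"grip": 0.5},{"xyz": [0,0,0],"turn": [0,0,0],"grip": 0.5},{"xyz": [0,0,0],"turn": [0,0,0],"grip": 0.5},{"xyz": [0,0,-20],"turn": [0,0,0],"grip": 0.5},{"xyz": [0,0,-60],"turn": [0,0,0],"grip": 0.5},{"xyz": [0,0,-95],"turn": [0,0,0],"grip": 0.5},{"xyz": [-38,-12,-95],"turn": [0,0,0],"grip": 0.5},{"xyz": [-76,-23,-95],"turn": [0,0,0],"grip": 0.5},{"xyz": [-114,-35,-95],"turn": [0,0,0],"grip": 0.5},{"xyz": [-152,-46,-95],"turn": [0,0,0],"grip": 0.5},{"xyz": [-190,-58,-95],"turn": [0,0,0],"grip": 0.5}]'

```text
clock: 40.37
tcp_pos: [0.5266, -0.1509, 0.1642]
orientation: [0.0, 0.645, 0.764, 0.0]
wrist_force: [0.9, -0.0, 0.1]
finger_gap: 0.0425
grip_force: 0.0
```

Call:
apply_moves --rows '[{"xyz": [-38,-12,0],"turn": [0,0,0],"grip": 0.5},{"xyz": [-76,-23,0],"turn": [0,0,0],"grip": 0.5},{"xyz": [-114,-35,0],"turn": [0,0,0],"grip": 0.5},{"xyz": [-152,-46,0],"turn": [0,0,0],"grip": 0.5},{"xyz": [-190,-58,0],"turn": [0,0,0],"grip": 0.5},{"xyz": [-228,-70,0],"turn": [0,0,0],"grip": 0.5},{"xyz": [-246,-74,20],"turn": [0,0,0],"grip": 0.5},{"xyz": [-246,-74,43],"turn": [0,0,0],"grip": 0.5},{"xyz": [-246,-74,43],"turn": [0,0,0],"grip": 0.5},{"xyz": [-246,-74,43],"turn": [0,0,0],"grip": 0.5},{"xyz": [-246,-74,43],"turn": [0,0,0],"grip": 0.5}]'

```text
clock: 41.28
tcp_pos: [0.4949, -0.4036, 0.1216]
orientation: [-0.0, 0.645, 0.764, -0.0]
wrist_force: [-0.5, 0.5, 0.8]
finger_gap: 0.0424
grip_force: 0.0
```

```bash
python3 - <<'E'
from m import *
print(go([.4941,-.4046,.006],TH))
r=cam('top');P=cloud(r);s=np.stack([(P[...,:2]-O)@X,(P[...,:2]-O)@Y],-1)
for lo,hi in((-.05,-.008),(-.008,.03)):
    m=(abs(s[...,0])<.03)&(s[...,1]>lo)&(s[...,1]<hi)&(P[...,2]>.108)&(P[...,2]<.13)
    if m.sum(): print(m.sum(),s[m].mean(0),np.median(P[m][:,2]))
E
```

```text
(array([ -0.9,  -0.9, 115.6]), array([-0.0006, -0.0005,  0.0001]))
32 [-0.00204809 -0.02665498] 0.11695805774764712
36 [-0.00119757  0.00900519] 0.11705771890642713
```

Vials 1 and 2 are both seated. Picking the third.

Call:
apply_moves --rows '[{"xyz": [0,-0.7,30],"turn": [0,0,0],"grip": 0.5},{"xyz": [0,-0.7,60],"turn": [0,0,0],"grip": 0.5},{"xyz": [0,-0.7,90],"turn": [0,0,0],"grip": 0.5},{"xyz": [0,-0.7,111],"turn": [0,0,0],"grip": 0.5},{"xyz": [0,-0.7,116],"turn": [0,0,0],"grip": 0.5},{"xyz": [0,-0.7,116],"turn": [0,0,0],"grip": 0.5},{"xyz": [0,-0.7,116],"turn": [0,0,0],"grip": 0.5},{"xyz": [0,-0.7,116],"turn": [0,0,0],"grip": 0.2},{"xyz": [0,-0.7,116],"turn": [0,0,0],"grip": 0.2},{"xyz": [0,-0.7,116],"turn": [0,0,0],"grip": 0.2},{"xyz": [0,-0.7,116],"turn": [0,0,0],"grip": 0.2},{"xyz": [0,-0.7,116],"turn": [0,0,0],"grip": 0.2}]' --force 25

```text
clock: 42.33
tcp_pos: [0.4953, -0.4056, 0.0073]
orientation: [0.002, 0.646, 0.764, -0.0]
wrist_force: [-1.2, 0.4, 6.8]
finger_gap: 0.0255
grip_force: 24.4
```

```bash
python3 st.py; python3 - <<'E'
from m import *
s=env.get_state();off=w2s([.4941,-.4046])-w2s(s['tcp_pos']);print(off)
print(go([*s2w(.0008,.0475-off[1]),.157],TH))
E
```

```text
42.3333 [-0.1311 -0.4273] [ 0.4953 -0.4056  0.0073] [-1.23  0.36  6.84] [ 0.13 -0.03  0.01] 0.02546840812540496 [ 0.0019  0.0031 -0.0006]
[-0.00106167  0.00120157]
(array([ 473.2,  131.9, -150.9]), array([ 0.0019,  0.0031, -0.0006]))
```

Call:
apply_moves --rows '[{"xyz": [0,0,-40],"turn": [0,0,0],"grip": 0.2},{"xyz": [0,0,-80],"turn": [0,0,0],"grip": 0.2},{"xyz": [0,0,-120],"turn": [0,0,0],"grip": 0.2},{"xyz": [20,6,-151],"turn": [0,0,0],"grip": 0.2},{"xyz": [58,17,-151],"turn": [0,0,0],"grip": 0.2},{"xyz": [96,28,-151],"turn": [0,0,0],"grip": 0.2},{"xyz": [134,39,-151],"turn": [0,0,0],"grip": 0.2},{"xyz": [172,50,-151],"turn": [0,0,0],"grip": 0.2},{"xyz": [210,61,-151],"turn": [0,0,0],"grip": 0.2},{"xyz": [248,72,-151],"turn": [0,0,0],"grip": 0.2},{"xyz": [286,83,-151],"turn": [0,0,0],"grip": 0.2},{"xyz": [320,92,-151],"turn": [0,0,0],"grip": 0.2}]'

```text
clock: 43.33
tcp_pos: [0.5317, -0.0713, 0.1568]
orientation: [0.0, 0.646, 0.764, 0.0]
wrist_force: [1.1, 0.9, -1.0]
finger_gap: 0.0254
grip_force: 24.9
```

Call:
apply_moves --rows '[{"xyz": [38,10,0],"turn": [0,0,0],"grip": 0.2},{"xyz": [76,20,0],"turn": [0,0,0],"grip": 0.2},{"xyz": [114,30,0],"turn": [0,0,0],"grip": 0.2},{"xyz": [153,40,0],"turn": [0,0,0],"grip": 0.2},{"xyz": [153,40,0],"turn": [0,0,0],"grip": 0.2},{"xyz": [153,40,5],"turn": [0,0,0],"grip": 0.2},{"xyz": [153,40,15],"turn": [0,0,0],"grip": 0.2},{"xyz": [153,40,15],"turn": [0,0,0],"grip": 0.2},{"xyz": [153,40,15],"turn": [0,0,0],"grip": 0.2}]'

```text
clock: 44.08
tcp_pos: [0.5447, 0.0826, 0.1398]
orientation: [-0.001, 0.647, 0.763, -0.001]
wrist_force: [0.1, 0.1, -0.1]
finger_gap: 0.0255
grip_force: 24.9
```

```bash
python3 -c "
from m import *
print(go([*s2w(.0008,.0463),.085],TH),env.get_state()['tcp_pos'])"
```

```text
(array([ 0.5,  2. , 54.8]), array([-0.003 , -0.0007, -0.0029])) [0.54470855 0.08255833 0.13981686]
```

Call:
apply_moves --rows '[{"xyz": [0.3,1,15],"turn": [0,0,0],"grip": 0.2},{"xyz": [0.3,1,30],"turn": [0,0,0],"grip": 0.2},{"xyz": [0.3,1,34],"turn": [0,0,0],"grip": 0.2},{"xyz": [0.3,1,34],"turn": [0,0,0],"grip": 0.2},{"xyz": [0.3,1,34],"turn": [0,0,0],"grip": 0.2},{"xyz": [0.3,1,34],"turn": [0,0,0],"grip": 0.2}]'

```text
clock: 44.58
tcp_pos: [0.5471, 0.084, 0.1077]
orientation: [-0.0, 0.646, 0.763, 0.0]
wrist_force: [-0.8, 0.4, 0.3]
finger_gap: 0.025
grip_force: 24.9
```

```bash
python3 -c "
from m import *
print(go([*s2w(.0008,.0463),.085],TH),env.get_state()['tcp_pos'])"
```

```text
(array([-0.5, -0.8, 22.7]), array([ 0.0004, -0.0003, -0.0015])) [0.54708412 0.08402742 0.10772344]
```

Call:
apply_moves --rows '[{"xyz": [-0.5,-0.5,6],"turn": [0,0,0],"grip": 0.2},{"xyz": [-0.5,-0.5,12],"turn": [0,0,0],"grip": 0.2},{"xyz": [-0.5,-0.5,18],"turn": [0,0,0],"grip": 0.2},{"xyz": [-0.5,-0.5,22],"turn": [0,0,0],"grip": 0.2},{"xyz": [-0.5,-0.5,22],"turn": [0,0,0],"grip": 0.2},{"xyz": [-0.5,-0.5,22],"turn": [0,0,0],"grip": 0.2}]'

```text
clock: 45.08
tcp_pos: [0.5456, 0.0841, 0.0843]
orientation: [-0.001, 0.646, 0.764, -0.001]
wrist_force: [-0.6, -0.4, 0.6]
finger_gap: 0.0252
grip_force: 24.9
```

```bash
python3 st.py
```

```text
45.0833 [0.0001 0.0471] [0.5456 0.0841 0.0843] [-0.59 -0.43  0.56] [ 0.03 -0.    0.  ] 0.025221778757534948 [-0.0019 -0.0007 -0.0004]
```

Call:
apply_moves --rows '[{"xyz": [-0.5,0.5,5],"turn": [0,0,0],"grip": 0.2},{"xyz": [-0.5,0.5,10],"turn": [0,0,0],"grip": 0.2},{"xyz": [-0.5,0.5,14],"turn": [0,0,0],"grip": 0.2},{"xyz": [-0.5,0.5,15.5],"turn": [0,0,0],"grip": 0.2},{"xyz": [-0.5,0.5,15.5],"turn": [0,0,0],"grip": 0.2},{"xyz": [-0.5,0.5,15.5],"turn": [0,0,0],"grip": 0.5},{"xyz": [-0.5,0.5,15.5],"turn": [0,0,0],"grip": 0.5},{"xyz": [-0.5,0.5,15.5],"turn": [0,0,0],"grip": 0.5},{"xyz": [-0.5,0.5,15.5],"turn": [0,0,0],"grip": 0.5},{"xyz": [-0.5,0.5,-10],"turn": [0,0,0],"grip": 0.5},{"xyz": [-0.5,0.5,-45],"turn": [0,0,0],"grip": 0.5},{"xyz": [-0.5,0.5,-80],"turn": [0,0,0],"grip": 0.5}]'

```text
clock: 46.08
tcp_pos: [0.5456, 0.0835, 0.1651]
orientation: [-0.001, 0.646, 0.764, -0.001]
wrist_force: [1.0, 0.7, 0.4]
finger_gap: 0.0428
grip_force: 0.0
```

Call:
apply_moves --rows '[{"xyz": [-40,0,-10],"turn": [0,0,0],"grip": 0.5},{"xyz": [-80,0,-10],"turn": [0,0,0],"grip": 0.5},{"xyz": [-120,0,-10],"turn": [0,0,0],"grip": 0.5},{"xyz": [-160,0,-10],"turn": [0,0,0],"grip": 0.5},{"xyz": [-200,0,-10],"turn": [0,0,0],"grip": 0.5},{"xyz": [-240,0,-10],"turn": [0,0,0],"grip": 0.5},{"xyz": [-280,0,-10],"turn": [0,0,0],"grip": 0.5},{"xyz": [-320,0,-10],"turn": [0,0,0],"grip": 0.5},{"xyz": [-320,0,-10],"turn": [0,0,0],"grip": 0.5},{"xyz": [-320,0,-10],"turn": [0,0,0],"grip": 0.5},{"xyz": [-320,0,-10],"turn": [0,0,0],"grip": 0.5}]'

```text
clock: 47.0
tcp_pos: [0.5995, -0.2319, 0.1744]
orientation: [-0.001, 0.646, 0.763, -0.0]
wrist_force: [0.5, 0.6, -0.5]
finger_gap: 0.0428
grip_force: 0.0
```

```bash
python3 - <<'E'
from m import *
r=cam('top');np.savez('tf.npz',**r);P=cloud(r);s=np.stack([(P[...,:2]-O)@X,(P[...,:2]-O)@Y],-1)
for lo,hi in((-.05,-.008),(-.008,.029),(.029,.07)):
    m=(abs(s[...,0])<.03)&(s[...,1]>lo)&(s[...,1]<hi)&(P[...,2]>.108)&(P[...,2]<.13)
    if m.sum(): print(m.sum(),s[m].mean(0),np.median(P[m][:,2]))
k=(P[...,2]>.098)&(P[...,2]<.112)&(s[...,1]>.105)&(s[...,1]<.2)&(abs(s[...,0])<.06);print('knob top',k.sum(),s[k].mean(0))
m=(P[...,0]>.44)&(P[...,0]<.66)&(P[...,1]<-.24)&(P[...,1]>-.47)&(P[...,2]>.03)&(P[...,2]<.07);print('left on paper',m.sum())
k=(abs(P[...,2]-.115)<.005)&(np.hypot(P[...,0]-.557,P[...,1]+.0855)<.03);print('pin',k.sum(),np.median(P[k],0),w2s(np.median(P[k],0)))
cv2.imwrite('pics/f.png',cv2.resize(r['color'][150:290,130:420],None,fx=2.7,fy=2.7,interpolation=2))
print(env.get_state()['tcp_pos'])
E
```

```text
34 [-0.00284873 -0.02680297] 0.11834127048287757
37 [-0.00147762  0.00917845] 0.11724600469391477
38 [-0.00256756  0.04658987] 0.11853153991782639
knob top 21 [-0.02490483  0.1202839 ]
left on paper 0
pin 24 [ 0.55516041 -0.08422089  0.11458131] [-0.01854882 -0.12039809]
[ 0.59958666 -0.23112664  0.17460403]
```

View pics/f.png

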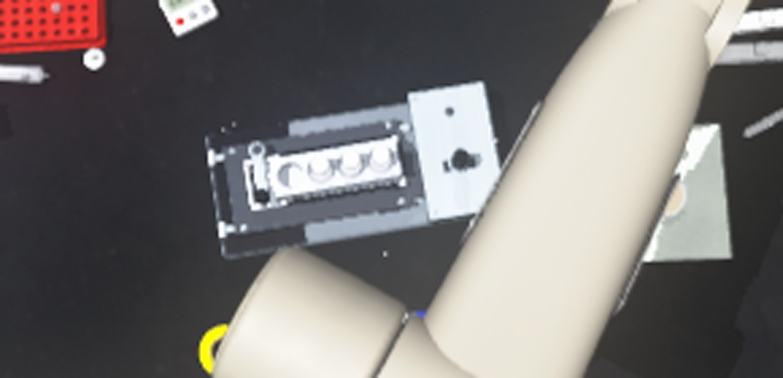

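The lever is shut across the step: the pivot is at (257,150) and the knob at (258,190). Three vials stand in wells at (320,165), (350,162) and (382,158), and the pin is home at (462,158).

```bash
python3 -c "
from workcell import ticket
print(ticket.hand_in())"
```

```text
the job is handed in; nothing more can be done
None
```

The job is handed in, and no verdict came back. By the last camera check the pin is home, the block is seated with the lever shut, and all three vials found on the paper stand upright in wells 1 to 3.

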